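# Soak a splash with the spray, then fit the cleaning things into a crowded caddy

## Robot

A 6-joint arm with a two-finger parallel gripper is mounted at the origin on a cart in front of the work surface, level with it; the furniture and walls round the work are solid. World frame = base frame: x ahead of the robot, y to its left, z up, the work surface at z = 0. Lengths are in m, angles in rad, forces in N, time in s.
With the tool pointing down it reaches from about 0.375 to 0.975 m from the base axis. Payload 3.8 kg.
Tool frame: the origin (TCP) lies midway between the tips of the shut fingers; the grasp point (between the pads) lies 19 mm behind it; z points along the fingers, y is the line along which they close (so a half turn about z gives the same grasp; the last joint's range is limited). The gripper opens to 85 mm and grips with 20 to 120 N. Pads are 22 mm wide; open, the fingers measure 114 mm over their backs; the gripper's body (76 mm by 85 mm) begins 54 mm behind the grasp point. The pads swing forward as they close: fully open they stand 13 mm farther back than shut.
Start: joints at [-1.22, 0.264, 1.604, -0, 1.274, -0.037], TCP at [0.255, -0.625, 0.231] pointing down, gripper open.
Joint ranges: [-2.63, 2.63], [-0.94, 2.18], [0.31, 2.57], [-1.31, 4.45], [0, 2.66], [-2.55, 2.55]. Speed limits (rad/s): [2.57, 2.57, 3.14, 3.14, 3.14, 3.14].

## Interface

Orientations are given as a rotation vector (axis times angle).
In Python, from workcell import bot gives the robot as it stands.
- The arm moves only by the tool servo_tool, never from a script. Its argument "series" is a list of rows, each a list of 7 numbers: the shift along the world's x, y, z in units of 0.15 m (1.0 is 0.15 m), then the turn, a rotation vector about the world's x, y, z in units of 180 degrees (1.0 is 180 degrees), then the closure, from 0 (fully open) to 1 (shut). A call has 1 to 20 rows; each row is the pose to reach, as a shift and turn from the pose commanded when the call began, turning the shorter way round; what a row does not reach only later rows make up. A row lasts 1/10 s, in which the tool goes at most 50 mm and 8.59 degrees, less where a joint would pass 70% of its speed; a pose out of reach is approached as far as the arm can. A call with a number of a shift or a turn outside -1 to 1 is refused whole. A call with a gripper value outside its range is refused whole. The fingers move at their own pace and stop on an object; "newtons" is the grip in N (left out, the last holds). Time passes only in rows, so rows that repeat a pose let the fingers close. It gives the time, the measured TCP pose, the force, the opening and the grip force at its end, in the units of the state.
- bot.read_state(): the state, without advancing time (a new reading comes with each control period).
- bot.read_camera(name): name is "side" or "top" or "wrist"; returns the picture (420x560x3 uint8, red, green, blue); there is no depth.
- bot.camera_info(name): a dict with "vertical_fov" (degrees; the focal length in pixels is half the picture's height over the tangent of half this angle, whatever the lens; pixels are square), "cx", "cy" (the principal point, pixels), "R" (3x3) and "t" (3): a world point X has camera coordinates R X + t. Camera axes: x right, y down, z forward; pixel columns grow to the right and rows downward; lengths in m; the calibration is good to about 2 mm. A picture is of the moment at which its call begins: read the wrist's pose just before it. camera_info takes no time and is no camera call; for the wrist camera it gives the pose at the moment of the call.
- bot.finish_job(): hands the job in; it is judged then, once.
Trained networks look in the newest picture that a camera, given by its name, has taken for a name from the list of things; names that differ only in an ending like _2 or _b are one class to them, and where a whole thing is asked for, a point or a joint stands for the part that bears it (a point fixed in the world has none). Each returns a list of dicts, best first, with "score" (0 to 1); they miss things now and then, are a little off and sometimes report something else, mostly with a low value. They report only what shows in the picture. A call takes as long as a camera call.
- bot.recognise(target, camera): "box" ([left, top, right, bottom] as shares, 0 to 1, of the picture: columns of its width, rows of its height, round what is visible of it).
- bot.trace(target, camera): "mask" (420x560 bool, what is visible of it) and "box" ([left, top, right, bottom] as shares, 0 to 1, of the picture: columns of its width, rows of its height, round what is visible of it).
- bot.mark_of(target, camera): "at" ([row, column] as shares, 0 to 1, of the picture: columns of its width, rows of its height: a listed point, or the origin of a listed thing).
The state is a dict: "time": time; "q": joint angles; "joint_vel": joint speeds; "joint_torque": joint torques, N m; "tool_pos": TCP position; "tcp_rot": TCP orientation; "wrist_force": force on the tool from outside, world axes, zero at the start; "torque": the same for the moment, N m; "width": opening from 0.0 (shut) to 1.0 (fully open); "grip_force": force on a finger pad.
Only numpy, scipy, OpenCV 4.12 (cv2) and the standard library are available. Lean on these libraries where they do the work, as an engineer would, in place of code of your own. Each camera call takes 0.05 s, during which the arm holds its last target. There are 200 camera calls.

## Task

Take the lilac spray bottle out of the blue cleaning caddy and aim its nozzle at the middle of the dried red splash on the microwave door from close by, no more than about 15 cm, keeping it on target for a good two seconds so that the splash can soak. Only then put the red-lidded tub and every bottle at the front of the worktop left of the caddy into it, and the spray bottle back too, all standing upright on the caddy's floor; the bottles already inside are spread out along it, so gently slide them together to make room, without tipping them over or lifting them out. Leave the soap, the brown jar and the things further back where they are.

Things in the scene. Friction and masses are not known exactly. Their poses are not given: they have to be found in the camera images.
- caddy: Blue plastic cleaning caddy, an open tray fixed to the worktop with a single row of bottles. Outside 124 (x) by 378 (y) mm, walls 5 mm thick and 55 mm high, a hand slot in each end wall. Inside 114 by 368 mm, the row runs along its y; the inner floor is 5 mm above the origin, which lies at the centre of its underside.
- splash_mid (a point): Centre of the dried brick-red splash, about 50 mm across, on the upright front of the microwave door (a face that looks to -x). It lies on the window, at x = 0.569; the door frame round the window stands 5 mm proud of it, the microwave is 264 mm tall and reaches from y = -0.18 to 0.305, and an upright door handle near y = -0.044, from 51 to 223 mm up, stands out to x = 0.534. The splash is flat and cannot be felt.
- spray_nozzle (a point): The tip of the spray bottle's nozzle. Axes are the bottle's: the jet leaves along +y, z is up along the bottle. In the bottle's frame (origin at the middle of its underside) it lies at y = +60 mm, z = 255.5 mm.
- spray_head (a point): Lilac trigger spray bottle with a white head, nearly empty, 0.22 kg, standing in the caddy nearest its left (+y) end, nozzle away from the robot; same axes as the nozzle. This point is the place to grip, inside the head, 6 mm forward (+y) of the bottle's axis and 238 mm above its underside. The head is 31 mm wide (x), from y = -28 to +46 mm and from 208 to 264 mm up; the body below is 53 wide (x), from y = -58 to +39 mm, 172 mm tall.
- spray: The same spray bottle, origin at the middle of its underside.
- tub_mid (a point): Tub of scouring paste with a red lid: round, 58 mm across by 50 mm tall, 0.14 kg, heaviest at the bottom, upright sides. It stands on the worktop left of the caddy and belongs in it. The point is its centre (25 mm up).
- tub: The same tub, origin at the middle of its underside.
- dish_a_mid (a point): Washing-up liquid bottle, pale green with a yellow-green label and an orange collar: oval, 48 (x) by 73 (y) by 239 mm tall, 0.18 kg. Top: a collar 34 mm across from 202 to 223 mm up, then a thin spout 19 mm across to 239 mm; shoulders below 202 mm. It stands at the front of the worktop left of the caddy and belongs in it. The point is on its axis, half-way up (119.5 mm above its underside). z up, y along the wider side. Absent (None) in some runs.
- dish_a: The same bottle, origin at the middle of its underside.
- teal_a_mid (a point): Teal-blue plastic bottle with a pale cap: oval, 45 (x) by 72 (y) by 197 mm tall, 0.15 kg. Top: a round cap 36 mm across from 167 to 197 mm up. It stands at the front of the worktop left of the caddy and belongs in it. The point is on its axis, half-way up (98.5 mm above its underside). z up, y along the wider side. Absent (None) in some runs.
- teal_a: The same bottle, origin at the middle of its underside.
- dark_a_mid (a point): Clear vinegar bottle with a black label and a red cap: round, 57 mm across by 203 mm tall, 0.2 kg. From 105 mm up it narrows to a round red cap 34 mm across, straight-sided from 180 to 203 mm up. It stands at the front of the worktop left of the caddy and belongs in it. The point is on its axis, half-way up (102 mm above its underside). z up, y along the wider side. Absent (None) in some runs.
- dark_a: The same bottle, origin at the middle of its underside.
- dish_b_mid (a point): Washing-up liquid bottle, pale green with a yellow-green label and an orange collar: oval, 48 (x) by 73 (y) by 239 mm tall, 0.18 kg. Top: a collar 34 mm across from 202 to 223 mm up, then a thin spout 19 mm across to 239 mm; shoulders below 202 mm. It already stands in the caddy. The point is on its axis, half-way up (119.5 mm above its underside). z up, y along the wider side.
- dish_b: The same bottle, origin at the middle of its underside.
- dark_b_mid (a point): Clear vinegar bottle with a black label and a red cap: round, 57 mm across by 203 mm tall, 0.2 kg. From 105 mm up it narrows to a round red cap 34 mm across, straight-sided from 180 to 203 mm up. It already stands in the caddy. The point is on its axis, half-way up (102 mm above its underside). z up, y along the wider side.
- dark_b: The same bottle, origin at the middle of its underside.
- soap_mid (a point): Green bar of soap, 58 by 84 by 26 mm, a bystander; its centre.
- jar_mid (a point): Brown jar with a white lid, 49 mm across by 90 mm tall, a bystander left of the microwave; its centre.

How it is judged:
By the outcome, as a careful person would: the job done as asked, in the order asked, and still so for the second after the job is handed in, with the robot touching nothing.
Of dish_a, teal_a, dark_a only 1 to 2 are there at a start; the rules pass over those that are not, and their reading is None.
At some moment in a run one of tub may be knocked a few centimetres aside while the robot is not near it.
It also fails if it takes over 210 s, if anything falls off the work surface, if the arm or the gripper's body presses on something with over 40 N, if the wrist force passes 120 N, or if a joint passes its speed limit or range.

## Working session

There is one attempt and no reset: what is moved stays moved. The work goes in short steps, Python scripts to look and compute and a tool call to move; the robot and the scene stay as the last step left them, time stands still between calls to the robot, and variables do not carry over. Pictures are saved under pics/ and viewed, at most 14 in all, crops included, and the job is handed in when it is done.

Besides the shell and the picture viewer there is one more tool, called after "Request:" as a command line: name --pt "numbers of a row" for each row, then --argument value for the rest. servo_tool: Moves the arm, as the interface text tells. Shifts and turns lie within -1 to 1; 1 stands for 0.15 m of shift or 180 degrees of turn. Its arguments: {"type":"object","properties":{"series":{"type":"array","items":{"type":"array","items":{"type":"number"}}},"newtons":{"type":"number"}},"required":["series"]}

```bash
mkdir -p pics; ls; cat > h.py <<'E'
import numpy as np, cv2
from workcell import bot
from scipy.spatial.transform import Rotation as Ro
def cam(n):
    i=bot.camera_info(n); f=210/np.tan(np.radians(i['vertical_fov'])/2)
    return f,i['cx'],i['cy'],np.array(i['R']),np.array(i['t'])
def ray(n,px):  # px=(col,row)
    f,cx,cy,R,t=cam(n); d=R.T@np.array([(px[0]-cx)/f,(px[1]-cy)/f,1.]); return -R.T@t,d
def onz(n,px,z):
    c,d=ray(n,px); return c+d*(z-c[2])/d[2]
def proj(n,X):
    f,cx,cy,R,t=cam(n); p=R@np.array(X)+t; return np.array([cx+f*p[0]/p[2],cy+f*p[1]/p[2]])
def tri(rs):
    A=np.zeros((3,3));b=np.zeros(3)
    for c,d in rs:
        d=d/np.linalg.norm(d);P=np.eye(3)-np.outer(d,d);A+=P;b+=P@c
    return np.linalg.solve(A,b)
def mark(t,n):
    return [(round(m['at'][1]*560,1),round(m['at'][0]*420,1),round(m['score'],2)) for m in bot.mark_of(t,n)]
def shot(n,fn):
    im=bot.read_camera(n); cv2.imwrite('pics/'+fn,im[:,:,::-1]); return im
E
python3 - <<'E'
from h import *
for n in('side','top'):
    shot(n,n+'0.png'); c,d=ray(n,(280,210)); print(n,c.round(3),d.round(3))
    for t in ['splash_mid','spray_head','spray','caddy','tub_mid','tub','dish_a','teal_a','dark_a','soap_mid','jar_mid']:
        m=mark(t,n); print(t,m[:4])
print(bot.read_state())
E
```

```text
pics
side [-0.302  0.463  1.101] [ 0.64  -0.29  -0.712]
splash_mid [(248.5, 208.7, 0.66)]
spray_head [(312.7, 201.3, 0.8)]
spray []
caddy [(338.0, 250.3, 0.83)]
tub_mid [(255.9, 277.0, 0.57), (338.3, 249.7, 0.45), (249.9, 209.0, 0.42)]
tub [(262.4, 280.9, 0.6)]
dish_a [(372.0, 241.7, 0.94), (183.2, 267.7, 0.39)]
teal_a [(205.3, 305.1, 0.81)]
dark_a [(187.1, 288.7, 0.82), (344.6, 249.0, 0.78)]
soap_mid [(358.6, 203.0, 0.81)]
jar_mid [(174.8, 245.2, 0.79)]
top [0.16  0.085 1.401] [ 0.309 -0.024 -0.951]
splash_mid [(177.5, 199.5, 0.59), (245.0, 209.9, 0.41)]
spray_head [(291.6, 233.4, 0.69)]
spray [(290.1, 254.6, 0.74), (356.8, 257.0, 0.53)]
caddy []
tub_mid [(239.0, 262.6, 0.59)]
tub [(238.3, 263.1, 0.84), (291.8, 253.9, 0.18)]
dish_a [(358.4, 257.5, 0.78), (178.0, 244.3, 0.26)]
teal_a [(180.8, 264.4, 0.84)]
dark_a [(325.7, 255.8, 0.61), (177.0, 245.0, 0.59)]
soap_mid [(373.0, 206.2, 0.95), (244.7, 208.3, 0.61), (292.4, 234.4, 0.5)]
jar_mid [(176.1, 195.0, 0.81)]
{'time': 1.2, 'q': array([-1.21988037e+00,  2.63899913e-01,  1.60399636e+00,  1.56484185e-05,
        1.27370331e+00, -3.69011603e-02]), 'joint_vel': array([ 0.00015179, -0.00049764,  0.00035877, -0.00116059,  0.0003019 ,
        0.0013136 ]), 'joint_torque': array([-5.88861603e-04, -5.15079868e+01, -3.67723453e+01, -3.61293553e-05,
        6.88977107e-04, -3.78867327e-06]), 'tool_pos': array([ 0.25526468, -0.62486733,  0.23128175]), 'tcp_rot': array([-3.08270709e+00, -6.05362447e-01, -2.15128048e-05]), 'wrist_force': array([-0.85954184, -0.40124197,  0.14040113]), 'torque': array([-0.02356036, -0.02848646,  0.02017834]), 'grip_force': 0.0, 'width': 1.0003793622360213}
```

View pics/side0.png

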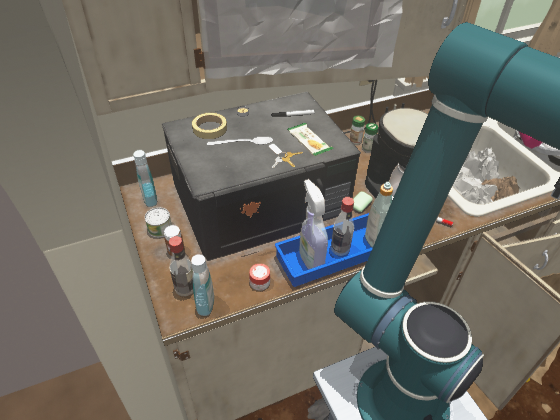

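View pics/top0.png

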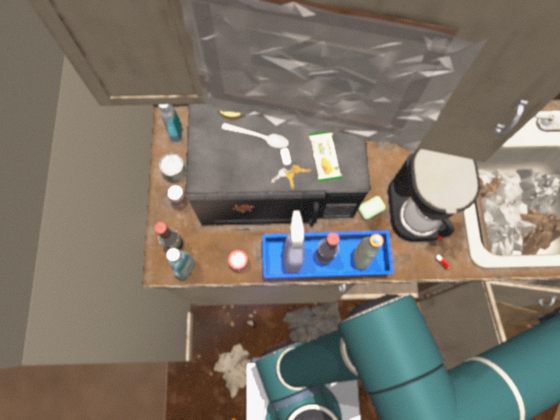

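```bash
python3 - <<'E'
from h import *
S={'splash':((248.5,208.7),(245,209.9)),'head':((312.7,201.3),(291.6,233.4)),'tub_mid':((255.9,277),(239,262.6)),'tub':((262.4,280.9),(238.3,263.1)),
'dish_b':((372,241.7),(358.4,257.5)),'teal_a':((205.3,305.1),(180.8,264.4)),'dark_a':((187.1,288.7),(177,245)),'dark_b':((344.6,249),(325.7,255.8)),'jar':((174.8,245.2),(176.1,195)),'soap':((358.6,203),(373,206.2))}
for k,(a,b) in S.items(): print(k,tri([ray('side',a),ray('top',b)]).round(3),onz('side',a,0).round(3),onz('top',b,0).round(3))
c,d=ray('side',(248.5,208.7));print('splash', c+d*(0.569-c[0])/d[0])
print('top spray',onz('top',(290.1,254.6),0.005),'caddy',onz('side',(338,250.3),0))
E
```

```text
splash [0.566 0.158 0.172] [0.732 0.107 0.   ] [0.618 0.162 0.   ]
head [0.47  0.024 0.241] [ 0.683 -0.103  0.   ] [0.537 0.015 0.   ]
tub_mid [0.446 0.186 0.022] [0.465 0.185 0.   ] [0.446 0.182 0.   ]
tub [0.44  0.179 0.013] [0.446 0.173 0.   ] [0.445 0.184 0.   ]
dish_b [ 0.453 -0.192  0.001] [ 0.453 -0.194  0.   ] [ 0.454 -0.191  0.   ]
teal_a [ 0.439  0.354 -0.002] [0.431 0.346 0.   ] [0.445 0.362 0.   ]
dark_a [ 0.508  0.378 -0.008] [0.502 0.377 0.   ] [0.507 0.377 0.   ]
dark_b [ 0.457 -0.092  0.009] [ 0.46  -0.101  0.   ] [ 0.462 -0.089  0.   ]
jar [0.664 0.376 0.014] [0.671 0.369 0.   ] [0.674 0.387 0.   ]
soap [ 0.629 -0.254 -0.017] [ 0.617 -0.241  0.   ] [ 0.622 -0.252  0.   ]
splash [0.569      0.16316752 0.17319863]
top spray [0.46719462 0.02200842 0.005     ] caddy [ 0.46272448 -0.08022051  0.        ]
```

The side view shows the spray bottle (312,225), dark_b (343,230) and dish_b (380,215) in the caddy, the tub (259,277), teal_a (203,285) and dark_a (180,265), with the splash at (250,209). There is no dish_a; the network's "dish_a" hits are dish_b. The top view agrees with this. I'll move above the spray head.

Request:
servo_tool --pt "0 0 0.5 0 0 -0.1235 0" --pt "0.29 0.867 0.6 0 0 -0.1235 0" --pt "0.29 0.867 0.6 0 0 -0.1235 0" --pt "0.29 0.867 0.6 0 0 -0.1235 0" --pt "0.29 0.867 0.6 0 0 -0.1235 0" --pt "0.29 0.867 0.6 0 0 -0.1235 0"

```text
time: 1.8
tool_pos: [0.2992, -0.4947, 0.3223]
tcp_rot: [3.139, 0.002, 0.001]
wrist_force: [0.2, -0.1, 0.0]
width: 0.998
grip_force: 0.0
```

Request:
servo_tool --pt "0.29 0.867 0.6 0 0 0 0" --pt "0.29 0.867 0.6 0 0 0 0" --pt "0.29 0.867 0.6 0 0 0 0" --pt "0.29 0.867 0.6 0 0 0 0"

```text
time: 2.2
tool_pos: [0.3436, -0.3641, 0.4147]
tcp_rot: [3.138, 0.002, 0.006]
wrist_force: [0.1, -0.0, 0.1]
width: 0.999
grip_force: 0.0
```

Request:
servo_tool --pt "0.28 0.865 0 0 0 0 0" --pt "0.28 0.865 0 0 0 0 0" --pt "0.28 0.865 0 0 0 0 0" --pt "0.28 0.865 0 0 0 0 0"

```text
time: 2.6
tool_pos: [0.3852, -0.233, 0.4105]
tcp_rot: [-3.14, -0.006, 0.001]
wrist_force: [0.3, -0.4, -0.1]
width: 0.999
grip_force: 0.0
```

Request:
servo_tool --pt "0.28 0.865 0 0 0 0 0" --pt "0.28 0.865 0 0 0 0 0" --pt "0.28 0.865 0 0 0 0 0" --pt "0.28 0.865 0 0 0 0 0"

```text
time: 3.0
tool_pos: [0.4275, -0.1036, 0.4102]
tcp_rot: [-3.14, -0.006, 0.002]
wrist_force: [0.1, -0.2, 0.3]
width: 0.999
grip_force: 0.0
```

Request:
servo_tool --pt "0 0.865 0 0 0 0 0" --pt "0 0.865 0 0 0 0 0" --pt "0 0.865 0 0 0 0 0" --pt "0 0.865 0 0 0 0 0"

```text
time: 3.4
tool_pos: [0.4268, 0.0254, 0.4104]
tcp_rot: [-3.142, -0.004, 0.002]
wrist_force: [0.5, -0.6, 0.1]
width: 0.999
grip_force: 0.0
```

```bash
python3 - <<'E'
from h import *
s=bot.read_state();print(s['q'].round(3),s['tool_pos'].round(4),s['tcp_rot'].round(4))
shot('wrist','w0.png');c,d=ray('wrist',(280,210));print(c.round(3),d.round(3))
for t,z in [('spray_head',.243),('spray_nozzle',.2605),('dark_b',.005),('dish_b',.005),('caddy',0),('tub_mid',.025)]:
    for m in mark(t,'wrist')[:3]: print(t,m,onz('wrist',m[:2],z).round(3))
E
```

```text
[ 1.000e-03 -2.740e-01  1.819e+00  0.000e+00  1.598e+00  1.569e+00] [0.4268 0.0254 0.4104] [-3.1416e+00 -4.0000e-03  2.0000e-03]
[0.503 0.023 0.552] [-0.298 -0.011 -0.955]
spray_head (289.9, 132.9, 0.91) [0.476 0.011 0.243]
spray_nozzle (287.8, 69.5, 0.79) [0.525 0.013 0.26 ]
dark_b (39.6, 95.0, 0.95) [0.51  0.37  0.005]
dark_b (351.5, 130.2, 0.88) [ 0.459 -0.092  0.005]
dish_b (426.1, 134.4, 0.92) [ 0.452 -0.206  0.005]
tub_mid (171.1, 135.9, 0.89) [0.453 0.177 0.025]
tub_mid (24.4, 154.7, 0.27) [0.426 0.398 0.025]
```

View pics/w0.png

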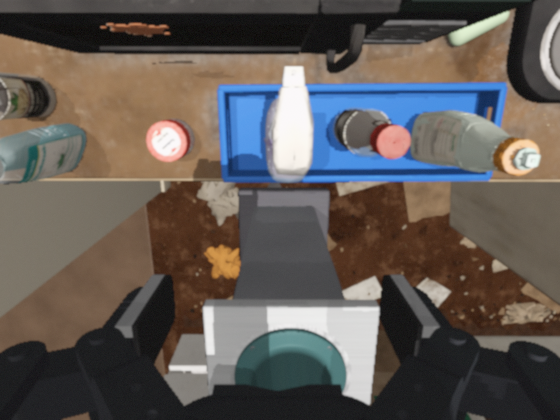

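The wrist view shows the spray head running from its nozzle (293,70) to its back (290,178), pointing along +x. dark_b's cap is at (392,140), dish_b's collar at (515,155) and the tub at (168,140). Next I descend onto the head.

Request:
servo_tool --pt "0.3 -0.067 0 0 0 0 0" --pt "0.3 -0.067 -0.3 0 0 0 0" --pt "0.3 -0.067 -0.6 0 0 0 0" --pt "0.3 -0.067 -0.9 0 0 0 0" --pt "0.3 -0.067 -0.9 0 0 0 0"

```text
time: 4.25
tool_pos: [0.4656, 0.0136, 0.2679]
tcp_rot: [-3.141, 0.002, 0.025]
wrist_force: [-1.3, -0.2, -0.7]
width: 1.004
grip_force: 0.0
```

Request:
servo_tool --pt "0 0 -0.2 0 0 0 0" --pt "0 0 -0.34 0 0 0 0" --pt "0 0 -0.34 0 0 0 0" --pt "0 0 -0.34 0 0 0 1" --pt "0 0 -0.34 0 0 0 1" --pt "0 0 -0.34 0 0 0 1" --pt "0 0 -0.34 0 0 0 1" --pt "0 0 -0.34 0 0 0 1" --pt "0 0 -0.34 0 0 0 1" --pt "0 0 -0.34 0 0 0 1" --newtons 40

```text
time: 5.25
tool_pos: [0.4723, 0.0144, 0.2269]
tcp_rot: [3.141, -0.0, 0.005]
wrist_force: [-1.1, 0.3, 5.5]
width: 0.341
grip_force: 39.6
```

```bash
python3 - <<'E'
from h import *
s=bot.read_state();print(s['q'].round(3),s['tool_pos'].round(4),s['tcp_rot'].round(4),s['width'],s['grip_force'],s['wrist_force'])
for n in('side','top'):
    bot.read_camera(n)
    for t in('spray_head','spray_nozzle'): print(n,t,mark(t,n)[:2])
print('pred', [proj(n,X).round(1) for n in('side','top') for X in ([.472,.016,.241],[.526,.016,.2605])])
E
```

```text
[-0.022 -0.126  2.027 -0.     1.237  1.549] [0.4723 0.0144 0.2269] [ 3.1414e+00 -1.0000e-04  4.7000e-03] 0.34071589597719754 39.64476138353348 [-1.1136555   0.27077499  5.51229038]
side spray_head [(312.8, 200.5, 0.92)]
side spray_nozzle [(304.4, 183.1, 0.85)]
top spray_head [(293.7, 237.0, 0.78)]
top spray_nozzle []
pred [array([313.5, 199.6]), array([305. , 181.3]), array([295.7, 233.3]), array([295.3, 211.5])]
```

Request:
servo_tool --pt "0 0 0.2 0 0 0 1" --pt "0 0 0.5 0 0 0 1" --pt "0 0 0.85 0 0 0 1" --pt "0 0.3 0.85 0 0 0 1" --pt "0 0.6 0.85 0 0 0 1" --pt "-0.05 0.9 0.85 0 0 0 1" --pt "-0.05 0.99 0.85 0 0 0 1" --pt "-0.05 0.99 0.85 0 0 0 1" --newtons 60

```text
time: 6.35
tool_pos: [0.463, 0.1646, 0.3518]
tcp_rot: [3.141, 0.006, -0.003]
wrist_force: [-0.0, 0.2, -2.1]
width: 0.336
grip_force: 60.1
```

Request:
servo_tool --pt "-0.05 0 0 0 0.04 0 1" --pt "-0.1 0 0 0 0.08 0 1" --pt "-0.15 0 0 0 0.12 0 1" --pt "-0.2 0 0 0 0.16 0 1" --pt "-0.28 0 -0.1 0 0.1944 0 1" --pt "-0.28 0 -0.3 0 0.1944 0 1" --pt "-0.28 0 -0.5 0 0.1944 0 1" --pt "-0.28 0 -0.7 0 0.1944 0 1" --pt "-0.28 0 -0.8 0 0.1944 0 1" --pt "-0.28 0 -0.8 0 0.1944 0 1" --pt "-0.28 0 -0.8 0 0.1944 0 1"

```text
time: 7.45
tool_pos: [0.4222, 0.1625, 0.2335]
tcp_rot: [-2.996, 0.001, 0.944]
wrist_force: [0.2, -0.1, -2.8]
width: 0.338
grip_force: 60.2
```

```bash
python3 - <<'E'
from h import *
s=bot.read_state();print(s['time'],s['q'].round(3),s['tool_pos'].round(4),s['tcp_rot'].round(4),s['width'],s['grip_force'],s['wrist_force'])
R=Ro.from_rotvec(s['tcp_rot']).as_matrix();print(R.round(3))
# bottle axes: jet=+tool x or -x by sign, u=-tool z
u=-R[:,2];j=R[:,0]*np.sign(R[0,0]);T=s['tool_pos'];N=T+.054*j+.0336*u
d=(.569-N[0])/j[0];print('N',N.round(3),'d',d,'hit',(N+d*j).round(4))
for n in('side','top'):
    shot(n,n+'1.png')
    for t in('spray_nozzle','splash_mid'): print(n,t,mark(t,n)[:2])
    print(proj(n,N).round(1),proj(n,[.569,.163,.173]).round(1))
E
```

```text
7.45 [0.217 0.246 1.741 0.126 1.753 1.773] [0.4222 0.1625 0.2335] [-2.9963e+00  1.2000e-03  9.4360e-01] 0.33828337246773166 60.173833072185516 [ 0.24840548 -0.14219626 -2.75209395]
[[ 0.82  -0.001 -0.573]
 [-0.001 -1.     0.   ]
 [-0.573  0.    -0.82 ]]
N [0.486 0.162 0.23 ] d 0.10157601426024716 hit [0.569  0.1624 0.1719]
side spray_nozzle [(261.3, 214.2, 0.8)]
side splash_mid [(248.7, 207.6, 0.37)]
[259.6 214.3] [248.6 208.7]
top spray_nozzle []
top splash_mid [(359.1, 257.1, 0.67)]
[240.3 230.6] [241.4 207.6]
```

View pics/side1.png

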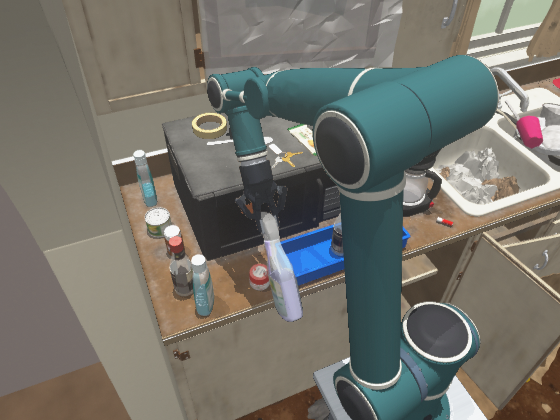

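The side view shows the bottle tilted, nozzle near (261,214), 10 cm from the splash with the jet line on its middle. I'll hold it there, then swing back.

Request:
servo_tool --pt "0 0 0 0 0 0 1" --pt "0 0 0 0 0 0 1" --pt "0 0 0 0 0 0 1" --pt "0 0 0 0 0 0 1" --pt "0 0 0 0 0 0 1" --pt "0 0 0 0 0 0 1" --pt "0 0 0 0 0 0 1" --pt "0 0 0 0 0 0 1" --pt "0 0 0 0 0 0 1" --pt "0 0 0 0 0 0 1" --pt "0 0 0 0 0 0 1" --pt "0 0 0 0 0 0 1" --pt "0 0 0 0 0 0 1" --pt "0 0 0 0 0 0 1" --pt "0 0 0 0 0 0 1" --pt "0 0 0 0 0 0 1"

```text
time: 9.35
tool_pos: [0.4217, 0.1629, 0.2328]
tcp_rot: [2.996, -0.0, -0.944]
wrist_force: [-0.1, -0.1, -2.2]
width: 0.335
grip_force: 60.2
```

Request:
servo_tool --pt "0 0 0 0 0 0 1" --pt "0 0 0 0 0 0 1" --pt "0 0 0 0 0 0 1" --pt "0 0 0 0 0 0 1" --pt "0 0 0 0 0 0 1" --pt "0 0 0 0 0 0 1" --pt "0 0 0 0 0 0 1" --pt "0 0 0 0 0 0 1" --pt "0 0 0 0 0 0 1" --pt "0 0 0 0 0 0 1" --pt "0 0 0 0 0 0 1" --pt "0 0 0 0 0 0 1" --pt "0 0 0 0 0 0 1" --pt "0 0 0 0 0 0 1"

```text
time: 10.75
tool_pos: [0.4218, 0.1629, 0.2328]
tcp_rot: [2.996, -0.0, -0.944]
wrist_force: [0.8, 0.3, -2.9]
width: 0.337
grip_force: 60.2
```

```bash
python3 - <<'E'
from h import *
im=cv2.imread('pics/side0.png'); hsv=cv2.cvtColor(im,cv2.COLOR_BGR2HSV)
m=((hsv[...,0]<15)&(hsv[...,1]>90)&(hsv[...,2]>50));m[:190]=0;m[230:]=0;m[:,:225]=0;m[:,275:]=0
y,x=np.nonzero(m);c=(x.mean(),y.mean());o,d=ray('side',c);print(len(x),c,o+d*(.569-o[0])/d[0])
c=((x.min()+x.max())/2,(y.min()+y.max())/2);o,d=ray('side',c);print(c,o+d*(.569-o[0])/d[0])
# caddy blue outline in top0
im=cv2.imread('pics/top0.png').astype(int);m=((im[...,0]>150)&(im[...,2]<90)&(im[...,1]<140)).astype(np.uint8)
n,l,st,ce=cv2.connectedComponentsWithStats(m);k=1+st[1:,4].argmax();cn=cv2.findContours((l==k).astype(np.uint8),0,2)[0][0]
b=cv2.boxPoints(cv2.minAreaRect(cn));print(b.round(1),[onz('top',p,.055).round(3)[:2] for p in b],[onz('top',p,.0).round(3)[:2] for p in b])
E
```

```text
185 (np.float64(250.26486486486488), np.float64(208.14054054054054)) [0.569      0.15795269 0.17339207]
(np.float64(250.0), np.float64(209.0)) [0.569      0.15882445 0.17034952]
[[265. 236.]
 [342. 236.]
 [342. 274.]
 [265. 274.]] [array([0.516, 0.099]), array([ 0.51 , -0.136]), array([ 0.394, -0.128]), array([0.399, 0.101])] [array([0.53 , 0.099]), array([ 0.525, -0.145]), array([ 0.404, -0.136]), array([0.409, 0.101])]
```

Request:
servo_tool --pt "0 -0.027 0 0 0 0 1" --pt "0 -0.027 0 0 0 0 1" --pt "0 -0.027 0 0 0 0 1" --pt "0 -0.027 0 0 0 0 1" --pt "0 -0.027 0 0 0 0 1" --pt "0 -0.027 0 0 0 0 1" --pt "0 -0.027 0 0 0 0 1" --pt "0 -0.027 0 0 0 0 1" --pt "0 -0.027 0 0 0 0 1" --pt "0 -0.027 0 0 0 0 1" --pt "0 -0.027 0 0 0 0 1" --pt "0 -0.027 0 0 0 0 1" --pt "0 -0.027 0 0 0 0 1" --pt "0 -0.027 0 0 0 0 1" --pt "0 -0.027 0 0 0 0 1" --pt "0 -0.027 0 0 0 0 1" --pt "0 -0.027 0 0 0 0 1" --pt "0 -0.027 0 0 0 0 1" --pt "0 -0.027 0 0 0 0 1" --pt "0 -0.027 0 0 0 0 1"

```text
time: 12.75
tool_pos: [0.4218, 0.1589, 0.2328]
tcp_rot: [2.996, -0.0, -0.944]
wrist_force: [-0.4, 0.4, -1.9]
width: 0.34
grip_force: 60.2
```

Request:
servo_tool --pt "0 0 0 0 0 0 1" --pt "0 0 0 0 0 0 1" --pt "0 0 0 0 0 0 1" --pt "0 0 0 0 0 0 1"

```text
time: 13.15
tool_pos: [0.4217, 0.1589, 0.2328]
tcp_rot: [2.996, -0.0, -0.944]
wrist_force: [-0.4, -0.6, -2.0]
width: 0.339
grip_force: 60.2
```

```bash
python3 - <<'E'
from h import *
s=bot.read_state();f,cx,cy,R,t=cam('wrist')
Rt=Ro.from_rotvec(s['tcp_rot']).as_matrix();C=-R.T@t
off=Rt.T@(C-s['tool_pos']); Rct=R@Rt      # cam in tool
R0=Ro.from_rotvec([-3.1416,-.004,.002]).as_matrix();T0=np.array([.4268,.0254,.4104])
C0=T0+R0@off;Rc=Rct@R0.T;print(C0.round(3))
def P(px,z):
    d=Rc.T@np.array([(px[0]-cx)/f,(px[1]-cy)/f,1]);return (C0+d*(z-C0[2])/d[2]).round(3)[:2]
im=cv2.imread('pics/w0.png').astype(int);m=(im[...,0]>100)&(im[...,2]<60)&(im[...,0]>im[...,1]*1.5)
m=m.astype(np.uint8);cols=np.nonzero(m[86:180].sum(0)>10)[0];print('cols',cols.min(),cols.max())
for c in (232,260,340,470):
  r=np.nonzero(m[60:200,c])[0]+60;print(c,r.min(),r.max(),P((c,r.min()),.055),P((c,r.max()),.055))
r=130
print(P((cols.min(),r),.055),P((cols.max(),r),.055))
E
```

```text
[0.503 0.025 0.552]
cols 222 498
232 91 180 [0.514 0.084] [0.393 0.089]
260 91 181 [0.515 0.047] [0.392 0.048]
340 91 175 [ 0.515 -0.06 ] [ 0.401 -0.066]
470 89 174 [ 0.518 -0.233] [ 0.403 -0.252]
[0.464 0.1  ] [ 0.465 -0.28 ]
```

Request:
servo_tool --pt "0 0 0.3 0 0 0 1" --pt "0 0 0.6 0 0 0 1" --pt "0 0 0.9 0 0 0 1" --pt "0.05 0 0.95 0 -0.04 0 1" --pt "0.1 -0.1 0.95 0 -0.08 0 1" --pt "0.2 -0.2 0.95 0 -0.12 0 1" --pt "0.3 -0.4 0.95 0 -0.16 0 1" --pt "0.327 -0.6 0.95 0 -0.1944 0 1" --pt "0.327 -0.655 0.95 0 -0.1944 0 1" --pt "0.327 -0.655 0.95 0 -0.1944 0 1" --pt "0.327 -0.655 0.95 0 -0.1944 0 1"

```text
time: 14.25
tool_pos: [0.4706, 0.0611, 0.375]
tcp_rot: [-3.141, 0.001, 0.003]
wrist_force: [0.1, 0.3, -2.0]
width: 0.339
grip_force: 60.4
```

Request:
servo_tool --pt "0 0 -0.2 0 0 0 1" --pt "0 0 -0.5 0 0 0 1" --pt "0 0 -0.7 0 0 0 1" --pt "0 0 -0.85 0 0 0 1" --pt "0 0 -0.85 0 0 0 1" --pt "0 0 -0.85 0 0 0 1"

```text
time: 14.85
tool_pos: [0.471, 0.0614, 0.2474]
tcp_rot: [-3.141, -0.001, 0.004]
wrist_force: [1.0, 0.1, -2.2]
width: 0.336
grip_force: 60.3
```

Request:
servo_tool --pt "0 0 -0.05 0 0 0 1" --pt "0 0 -0.1 0 0 0 1" --pt "0 0 -0.125 0 0 0 1" --pt "0 0 -0.125 0 0 0 1" --pt "0 0 -0.125 0 0 0 1"

```text
time: 15.35
tool_pos: [0.4708, 0.0606, 0.2292]
tcp_rot: [-3.142, 0.0, -0.0]
wrist_force: [0.1, 1.0, -2.0]
width: 0.339
grip_force: 60.4
```

```bash
python3 - <<'E'
from h import *
s=bot.read_state();print(s['tool_pos'].round(4),s['wrist_force'])
shot('side','s2.png');im=cv2.imread('pics/s2.png')[150:310,230:440];cv2.imwrite('pics/s2c.png',cv2.resize(im,None,fx=3.5,fy=3.5))
E
```

```text
[0.4708 0.0606 0.2292] [ 0.09331886  0.97149615 -1.98064882]
```

View pics/s2c.png

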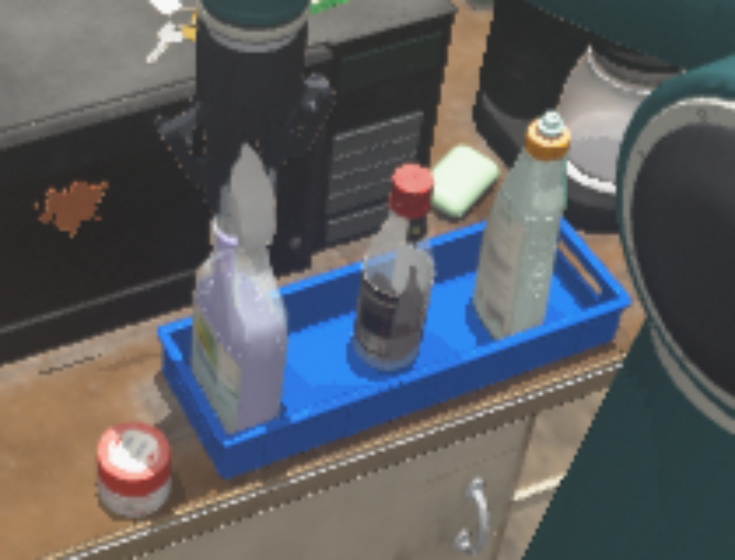

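The crop shows the spray bottle upright inside the caddy's left end, clear of the walls. I'll lower the last 2 mm, release and go over to dish_b.

Request:
servo_tool --pt "0 0 -0.015 0 0 0 1" --pt "0 0 -0.02 0 0 0 1" --pt "0 0 -0.02 0 0 0 0.4" --pt "0 0 -0.02 0 0 0 0" --pt "0 0 -0.02 0 0 0 0" --pt "0 0 0.1 0 0 0 0" --pt "0 0 0.4 0 0 0 0" --pt "0 0 0.7 0 0 0 0" --pt "0 0 0.9 0 0 0 0" --pt "0 -0.3 1 0 0 0 0" --pt "0 -0.6 1 0 0 0 0" --pt "0 -0.9 1 0 0 0 0" --pt "0 -0.9 1 0 0 0 0"

```text
time: 16.7
tool_pos: [0.4704, -0.0789, 0.3788]
tcp_rot: [3.139, -0.01, -0.001]
wrist_force: [-0.3, 0.7, -0.7]
width: 1.004
grip_force: 0.0
```

Request:
servo_tool --pt "-0.2 -0.3 0 0 0 0 0" --pt "-0.4 -0.4 0 0 0 0 0" --pt "-0.4 -0.4 0 0 0 0 0" --pt "-0.4 -0.4 0 0 0 0 0"

```text
time: 17.1
tool_pos: [0.4106, -0.1341, 0.379]
tcp_rot: [-3.141, 0.002, -0.001]
wrist_force: [-0.2, -0.1, 0.0]
width: 0.998
grip_force: 0.0
```

```bash
python3 - <<'E'
from h import *
s=bot.read_state();print(s['q'].round(3),s['tool_pos'].round(4))
shot('wrist','w2.png')
for t in('dark_b','dish_b','dark_b_mid','dish_b_mid','spray','caddy'):
    z={'dark_b_mid':.107,'dish_b_mid':.1245,'caddy':0}.get(t,.005)
    for m in mark(t,'wrist')[:2]: print(t,m,onz('wrist',m[:2],z).round(3))
E
```

```text
[-3.740e-01 -2.670e-01  1.868e+00  1.000e-03  1.539e+00  1.198e+00] [ 0.4106 -0.1341  0.379 ]
dark_b (244.0, 117.6, 0.94) [ 0.464 -0.088  0.005]
dish_b (321.1, 124.0, 0.94) [ 0.455 -0.197  0.005]
dark_b_mid (237.8, 117.6, 0.94) [ 0.469 -0.09   0.107]
dish_b_mid (334.4, 130.3, 0.91) [ 0.456 -0.197  0.124]
spray (139.1, 112.5, 0.79) [0.47  0.059 0.005]
```

View pics/w2.png

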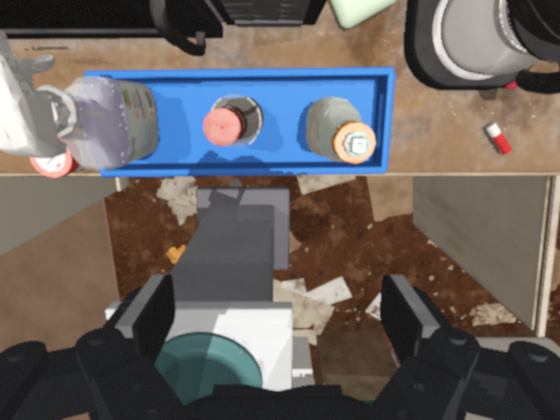

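The wrist view shows the spray standing at the caddy's left end (105,120), dark_b's cap at (223,125) and dish_b's collar at (354,142). I'll grip dish_b's collar.

Request:
servo_tool --pt "0.3 -0.42 0 0 0 0 0" --pt "0.303 -0.42 -0.1 0 0 0 0" --pt "0.303 -0.42 -0.4 0 0 0 0" --pt "0.303 -0.42 -0.7 0 0 0 0" --pt "0.303 -0.42 -0.9 0 0 0 0" --pt "0.303 -0.42 -1 0 0 0 0" --pt "0.303 -0.42 -1 0 0 0 0"

```text
time: 18.15
tool_pos: [0.455, -0.1964, 0.2265]
tcp_rot: [-3.139, -0.0, 0.007]
wrist_force: [-0.8, -0.5, -0.0]
width: 0.998
grip_force: 0.0
```

Request:
servo_tool --pt "0 0 -0.1 0 0 0 0" --pt "0 0 -0.147 0 0 0 0" --pt "0 0 -0.147 0 0 0 0.4" --pt "0 0 -0.147 0 0 0 1" --pt "0 0 -0.147 0 0 0 1" --pt "0 0 -0.147 0 0 0 1" --pt "0 0 -0.147 0 0 0 1" --pt "0 0 -0.147 0 0 0 1" --pt "0 0 -0.147 0 0 0 1" --newtons 30

```text
time: 19.05
tool_pos: [0.4568, -0.1978, 0.208]
tcp_rot: [3.141, -0.0, 0.003]
wrist_force: [-0.8, -0.4, 6.1]
width: 0.381
grip_force: 30.6
```

Request:
servo_tool --pt "0 0 0.008 0 0 0 1" --pt "0 -0.04 0.008 0 0 0 1" --pt "0 -0.08 0.008 0 0 0 1" --pt "0 -0.12 0.008 0 0 0 1" --pt "0 -0.16 0.008 0 0 0 1" --pt "0 -0.2 0.008 0 0 0 1" --pt "0 -0.235 0.008 0 0 0 1" --pt "0 -0.235 0.008 0 0 0 1"

```text
time: 19.85
tool_pos: [0.4561, -0.2338, 0.208]
tcp_rot: [3.14, -0.001, -0.0]
wrist_force: [0.7, 0.4, 2.4]
width: 0.38
grip_force: 31.2
```

```bash
python3 - <<'E'
from h import *
print(bot.read_state()['wrist_force'])
shot('side','s3.png');im=cv2.imread('pics/s3.png')[150:310,230:440];cv2.imwrite('pics/s3c.png',cv2.resize(im,None,fx=3.5,fy=3.5))
print(mark('dish_b','side'),proj('side',[.457,-.233,.005]))
E
```

```text
[0.67698329 0.44845755 2.37413371]
[] [382.47447663 236.01343605]
```

View pics/s3c.png

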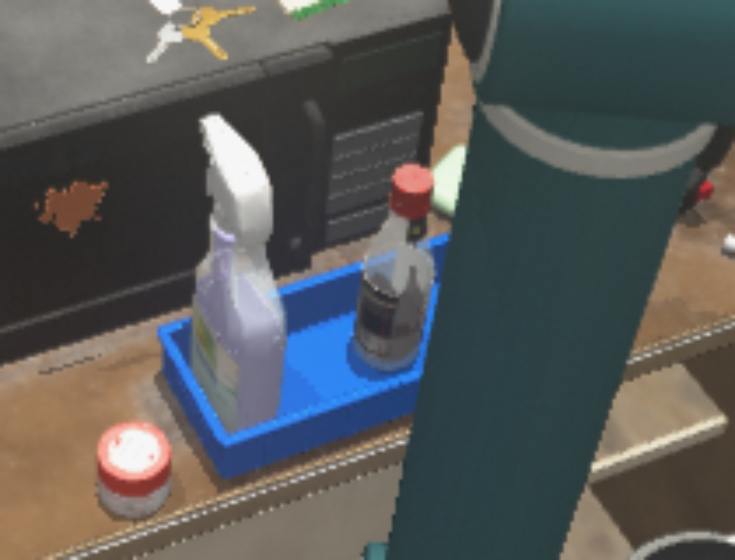

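The arm hides dish_b in this crop; the spray, dark_b and the tub are upright and untouched. I'll release and re-grip at dark_b's cap, closing along x.

Request:
servo_tool --pt "0 0 -0.005 0 0 0 0.4" --pt "0 0 -0.005 0 0 0 0.2" --pt "0 0 0 0 0 0 0.1" --pt "0 0 0.1 0 0 0 0.1" --pt "0 0 0.4 0 0 0 0.1" --pt "0 0.1 0.7 0 0 0.04 0.1" --pt "0 0.3 0.8 0 0 0.08 0.1" --pt "0 0.5 0.8 0 0 0.12 0.1" --pt "0 0.7 0.8 0 0 0.16 0" --pt "0 0.9 0.8 0 0 0.2 0" --pt "0 0.96 0.8 0 0 0.24 0" --pt "0 0.96 0.8 0 0 0.28 0" --pt "0 0.96 0.8 0 0 0.32 0" --pt "0 0.96 0.8 0 0 0.36 0" --pt "0 0.96 0.8 0 0 0.4 0" --pt "0 0.96 0.8 0 0 0.44 0" --pt "0 0.96 0.8 0 0 0.48 0" --pt "0 0.96 0.8 0 0 0.5 0" --pt "0 0.96 0.8 0 0 0.5 0"

```text
time: 21.85
tool_pos: [0.4564, -0.0886, 0.3295]
tcp_rot: [2.22, 2.221, 0.001]
wrist_force: [0.3, 0.3, 0.7]
width: 0.999
grip_force: 0.0
```

```bash
python3 - <<'E'
from h import *
s=bot.read_state();print(s['q'].round(3),s['tool_pos'].round(4),s['tcp_rot'].round(3))
for n in('top','side'):
  bot.read_camera(n)
  for t in('dark_b','dish_b'):
    for m in mark(t,n)[:2]: print(n,t,m,onz(n,m[:2],.005).round(3))
E
```

```text
[-0.245 -0.191  1.896 -0.     1.435 -0.245] [ 0.4564 -0.0886  0.3295] [2.220e+00 2.221e+00 1.000e-03]
top dark_b (175.5, 243.4, 0.95) [0.511 0.38  0.005]
top dark_b (326.5, 256.6, 0.41) [ 0.458 -0.091  0.005]
top dish_b (371.5, 258.3, 0.63) [ 0.45  -0.231  0.005]
top dish_b (170.1, 237.3, 0.44) [0.531 0.398 0.005]
side dark_b (343.4, 249.9, 0.95) [ 0.454 -0.094  0.005]
side dark_b (184.9, 286.7, 0.75) [0.507 0.382 0.005]
side dish_b (381.6, 235.4, 0.82) [ 0.46  -0.232  0.005]
side dish_b (339.5, 249.4, 0.57) [ 0.461 -0.084  0.005]
```

Request:
servo_tool --pt "0.023 -0.01 -0.3 0 0 0 0" --pt "0.023 -0.01 -0.6 0 0 0 0" --pt "0.023 -0.01 -0.9 0 0 0 0" --pt "0.023 -0.01 -1 0 0 0 0" --pt "0.023 -0.01 -1 0 0 0 0"

```text
time: 22.65
tool_pos: [0.4569, -0.0894, 0.1746]
tcp_rot: [-2.218, -2.216, 0.006]
wrist_force: [-0.1, 0.2, 0.1]
width: 0.999
grip_force: 0.0
```

Request:
servo_tool --pt "0 0 -0.02 0 0 0 0" --pt "0 0 -0.02 0 0 0 0.4" --pt "0 0 -0.02 0 0 0 1" --pt "0 0 -0.02 0 0 0 1" --pt "0 0 -0.02 0 0 0 1" --pt "0 0 -0.02 0 0 0 1" --pt "0 0 -0.02 0 0 0 1" --pt "0 0 -0.02 0 0 0 1" --newtons 60

```text
time: 23.45
tool_pos: [0.4611, -0.0904, 0.1767]
tcp_rot: [2.22, 2.219, 0.003]
wrist_force: [1.6, -0.6, 6.0]
width: 0.387
grip_force: 59.3
```

Request:
servo_tool --pt "0 0 0.008 0 0 0 1" --pt "0 -0.04 0.01 0 0 0 1" --pt "0 -0.09 0.01 0 0 0 1" --pt "0 -0.14 0.01 0 0 0 1" --pt "0 -0.19 0.01 0 0 0 1" --pt "0 -0.24 0.01 0 0 0 1" --pt "0 -0.29 0.01 0 0 0 1" --pt "0 -0.34 0.01 0 0 0 1" --pt "0 -0.39 0.01 0 0 0 1" --pt "0 -0.43 0.01 0 0 0 1" --pt "0 -0.48 0.01 0 0 0 1" --pt "0 -0.48 0.01 0 0 0 1"

```text
time: 24.65
tool_pos: [0.4588, -0.1629, 0.1761]
tcp_rot: [-2.221, -2.22, 0.003]
wrist_force: [-1.2, 2.0, 1.4]
width: 0.388
grip_force: 59.2
```

```bash
python3 - <<'E'
from h import *
print(bot.read_state()['wrist_force'])
shot('side','s4.png');im=cv2.imread('pics/s4.png')[150:310,230:440];cv2.imwrite('pics/s4c.png',cv2.resize(im,None,fx=3.5,fy=3.5))
E
```

```text
[-1.19388101  2.01421391  1.44300997]
```

View pics/s4c.png

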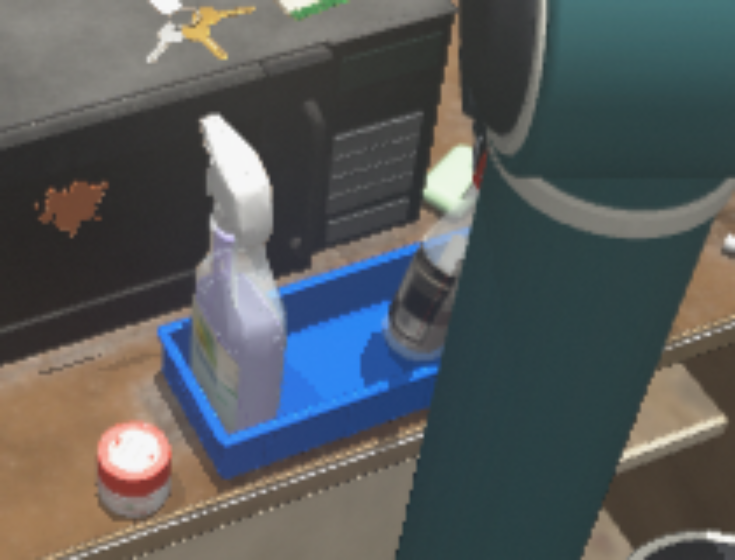

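The crop shows dark_b leaning about 11°, because its base lagged about 36 mm behind the cap. I'll raise it a few mm, turn the tool back so it stands plumb, and set it down.

Request:
servo_tool --pt "0 0 0.03 0 0 0 1" --pt "0 0 0.03 -0.02 0 0 1" --pt "0 0 0.03 -0.04 0 0 1" --pt "0 0 0.03 -0.061 0 0 1" --pt "0 0 0.03 -0.061 0 0 1" --pt "0 0 0.03 -0.061 0 0 1" --newtons 80

```text
time: 25.3
tool_pos: [0.4595, -0.1616, 0.1808]
tcp_rot: [2.12, 2.123, -0.204]
wrist_force: [0.1, -0.1, -1.8]
width: 0.385
grip_force: 79.6
```

```bash
python3 - <<'E'
from h import *
print(bot.read_state()['wrist_force'])
a=shot('side','s5.png');b=shot('top','t5.png')
im=cv2.imread('pics/s5.png')[170:290,310:420];im2=cv2.imread('pics/t5.png')[200:320,260:410]
cv2.imwrite('pics/s5c.png',np.hstack([cv2.resize(im,(0,0),fx=3,fy=3),cv2.resize(im2,(0,0),fx=3,fy=3)]))
for X in([.459,-.163,.208],[.459,-.163,.005]): print(proj('side',X),proj('top',X))
E
```

```text
[ 0.07047582 -0.08692455 -1.78057619]
[372.98243615 194.01799766] [361.71802726 239.77392758]
[362.58714841 242.12326716] [349.51921571 255.89167454]
```

View pics/s5c.png

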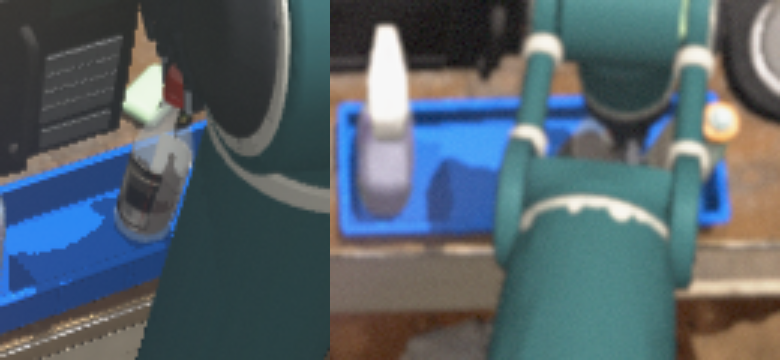

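dark_b now stands about plumb (base near (143,218) in the left panel, cap straight above it). Lower it, release, and go up.

Request:
servo_tool --pt "0 -0.035 0 0 0 0 1" --pt "0 -0.035 -0.012 0 0 0 1" --pt "0 -0.035 -0.024 0 0 0 1" --pt "0 -0.035 -0.026 0 0 0 1" --pt "0 -0.035 -0.026 0 0 0 0.5" --pt "0 -0.035 -0.026 0 0 0 0.3" --pt "0 -0.035 -0.026 0 0 0 0" --pt "0 -0.035 -0.026 0 0 0 0" --pt "0 0 0.2 0 0 0 0" --pt "0 0.05 0.5 0 0 0 0" --pt "0 0.05 0.8 0.061 0 0 0" --pt "0 0.4 0.99 0.061 0 0 0" --pt "0 0.8 0.99 0.061 0 0 0" --pt "0 0.99 0.99 0.061 0 0 0" --pt "0 0.99 0.99 0.061 0 0 0"

```text
time: 26.9
tool_pos: [0.4597, -0.0094, 0.3304]
tcp_rot: [-2.215, -2.226, -0.004]
wrist_force: [0.3, -0.2, 0.4]
width: 1.0
grip_force: 0.0
```

Request:
servo_tool --pt "0 0.3 0.2 0 0 0 0" --pt "-0.1 0.6 0.4 0 0 0 0" --pt "-0.2 0.95 0.6 0 0 0 0" --pt "-0.2 0.95 0.6 0 0 0 0" --pt "-0.2 0.95 0.6 0 0 0 0"

```text
time: 27.4
tool_pos: [0.43, 0.1307, 0.4219]
tcp_rot: [2.216, 2.224, 0.006]
wrist_force: [0.7, 0.3, -0.5]
width: 0.996
grip_force: 0.0
```

```bash
python3 - <<'E'
from h import *
s=bot.read_state();print(s['q'].round(3),s['tool_pos'].round(4),s['tcp_rot'].round(3))
shot('wrist','w6.png')
for t,z in(('tub_mid',.025),('dark_a',0),('teal_a',0),('spray',.005),('dark_b',.005),('dish_b',.005)):
  for n in ('wrist','side'):
    if n=='side' and t=='tub_mid': bot.read_camera('side')
    if n=='side' and t in('teal_a','dark_a'):continue
    for m in mark(t,n)[:2]: print(n,t,m,onz(n,m[:2],z).round(3))
    
E
```

```text
[ 0.239 -0.234  1.767  0.     1.604  0.236] [0.43   0.1307 0.4219] [2.216 2.224 0.006]
wrist tub_mid (269.6, 128.4, 0.76) [0.418 0.164 0.025]
wrist tub_mid (295.7, 341.6, 0.16) [ 0.463 -0.21   0.025]
side tub_mid (266.4, 283.7, 0.89) [0.416 0.173 0.025]
wrist dark_a (289.8, 309.7, 0.88) [ 0.451 -0.161  0.   ]
wrist spray (301.9, 196.5, 0.87) [0.469 0.054 0.005]
side spray (293.5, 264.4, 0.77) [0.462 0.068 0.005]
wrist dark_b (289.8, 309.7, 0.88) [ 0.451 -0.157  0.005]
side dark_b (186.8, 286.5, 0.71) [0.506 0.377 0.005]
side dark_b (363.3, 244.9, 0.57) [ 0.448 -0.159  0.005]
wrist dish_b (268.6, 128.6, 0.74) [0.416 0.162 0.005]
wrist dish_b (290.4, 397.4, 0.71) [ 0.455 -0.356  0.005]
side dish_b (382.7, 238.8, 0.61) [ 0.447 -0.227  0.005]
side dish_b (295.3, 203.1, 0.28) [ 0.692 -0.043  0.005]
```

View pics/w6.png

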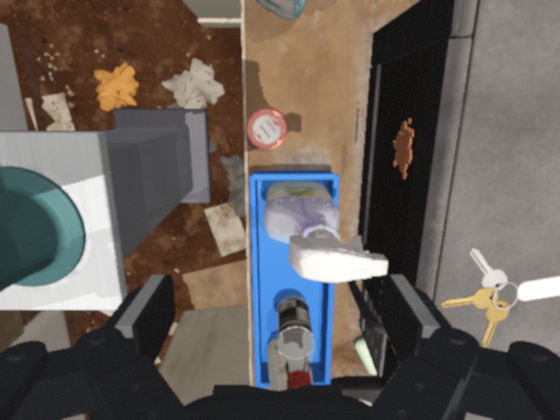

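The wrist view shows that the tub has been knocked to (268,130), close to the worktop's front edge at about (0.417, 0.168). dark_b stands upright at (293,320). Next I turn the tool and descend on the tub.

Request:
servo_tool --pt "-0.087 0.25 0 0 0 -0.04 0" --pt "-0.087 0.25 0 0 0 -0.08 0" --pt "-0.087 0.25 0 0 0 -0.12 0" --pt "-0.087 0.25 -0.1 0 0 -0.16 0" --pt "-0.087 0.25 -0.2 0 0 -0.2 0" --pt "-0.087 0.25 -0.3 0 0 -0.24 0" --pt "-0.087 0.25 -0.4 0 0 -0.28 0" --pt "-0.087 0.25 -0.5 0 0 -0.32 0" --pt "-0.087 0.25 -0.6 0 0 -0.36 0" --pt "-0.087 0.25 -0.7 0 0 -0.4 0" --pt "-0.087 0.25 -0.8 0 0 -0.44 0" --pt "-0.087 0.25 -0.9 0 0 -0.48 0" --pt "-0.087 0.25 -1 0 0 -0.5 0" --pt "-0.087 0.25 -1 0 0 -0.5 0"

```text
time: 29.4
tool_pos: [0.4152, 0.1658, 0.2673]
tcp_rot: [3.14, -0.001, -0.007]
wrist_force: [-0.4, -0.4, 1.5]
width: 0.995
grip_force: 0.0
```

```bash
python3 - <<'E'
from h import *
s=bot.read_state();print(s['q'].round(3),s['tool_pos'].round(4),s['tcp_rot'].round(3))
for n in('wrist','side','top'):
  im=bot.read_camera(n)
  for m in bot.trace('tub',n)[:1]:
    b=np.array(m['box'])*[560,420,560,420];print(n,b.round(1),m['score'],[mm for mm in mark('tub_mid',n)[:2]])
  for m in mark('tub_mid',n)[:1]:print(onz(n,m[:2],.025).round(3))
E
```

```text
[ 0.324 -0.199  2.014 -0.     1.33   1.895] [0.4152 0.1658 0.2673] [ 3.14e+00 -1.00e-03 -7.00e-03]
wrist [246.  144.2 297.8 201.5] 0.87 [(274.0, 168.1, 0.66), (74.1, 167.8, 0.41)]
[0.422 0.169 0.025]
side [258.1 270.2 281.  296.4] 0.8 [(269.1, 284.9, 0.8)]
[0.409 0.168 0.025]
top [234.1 258.7 251.4 278.8] 0.67 [(245.0, 271.9, 0.68), (372.9, 206.2, 0.57)]
[0.412 0.162 0.025]
```

Request:
servo_tool --pt "0 0 -0.3 0 0 0 0" --pt "0 0 -0.6 0 0 0 0" --pt "0 0 -0.9 0 0 0 0" --pt "0 0 -1 0 0 0 0" --pt "0 0 -1 0 0 0 0"

```text
time: 30.5
tool_pos: [0.4137, 0.1654, 0.1163]
tcp_rot: [3.139, -0.0, -0.011]
wrist_force: [-0.8, 0.2, -0.1]
width: 1.003
grip_force: 0.0
```

Request:
servo_tool --pt "0 0 -0.2 0 0 0 0" --pt "0 0 -0.4 0 0 0 0" --pt "0 0 -0.6 0 0 0 0" --pt "0 0 -0.69 0 0 0 0" --pt "0 0 -0.69 0 0 0 0" --pt "0 0 -0.69 0 0 0 0.2" --pt "0 0 -0.69 0 0 0 1" --pt "0 0 -0.69 0 0 0 1" --pt "0 0 -0.69 0 0 0 1" --pt "0 0 -0.69 0 0 0 1" --pt "0 0 -0.69 0 0 0 1" --newtons 30

```text
time: 31.6
tool_pos: [0.4188, 0.1672, 0.0184]
tcp_rot: [-3.14, 0.0, -0.007]
wrist_force: [-0.2, 0.2, 6.4]
width: 0.673
grip_force: 31.8
```

Request:
servo_tool --pt "0 0 0.1 0 0 0 1" --pt "0 0 0.4 0 0 0 1" --pt "0 0 0.7 0 0 0 1" --pt "0 0 1 0 0 0 1" --pt "0 0 1 0 0 0 1"

```text
time: 32.1
tool_pos: [0.422, 0.1682, 0.1744]
tcp_rot: [-3.137, 0.0, -0.023]
wrist_force: [-0.1, 0.3, -0.3]
width: 0.67
grip_force: 33.0
```

Request:
servo_tool --pt "0 0 0.3 0 0 0 1" --pt "0 0 0.6 0 0 0 1" --pt "0 0 1 0 0 0 1" --pt "0 0 1 0 0 0 1"

```text
time: 32.5
tool_pos: [0.4193, 0.1673, 0.3229]
tcp_rot: [-3.138, 0.0, -0.017]
wrist_force: [0.5, -0.1, -0.5]
width: 0.667
grip_force: 33.2
```

Request:
servo_tool --pt "0.05 -0.3 0 0 0 0 1" --pt "0.08 -0.6 0 0 0 0 1" --pt "0.08 -0.9 0 0 0 0 1" --pt "0.08 -0.9 0 0 0 0 1"

```text
time: 32.9
tool_pos: [0.428, 0.0268, 0.3149]
tcp_rot: [3.139, -0.01, -0.002]
wrist_force: [0.0, 1.1, -1.1]
width: 0.666
grip_force: 33.4
```

Request:
servo_tool --pt "0 -0.3 0 0 0 0 1" --pt "0 -0.6 0 0 0 0 1" --pt "0 -0.667 0 0 0 0 1" --pt "0 -0.667 0 0 0 0 1"

```text
time: 33.3
tool_pos: [0.4282, -0.0693, 0.3152]
tcp_rot: [-3.141, 0.005, 0.002]
wrist_force: [0.6, 0.7, -1.1]
width: 0.667
grip_force: 33.5
```

```bash
python3 - <<'E'
from h import *
s=bot.read_state();print(s['q'].round(3),s['tool_pos'].round(4),s['width'])
shot('wrist','w7.png')
E
```

```text
[-0.218 -0.249  1.968  0.     1.424  1.356] [ 0.4282 -0.0693  0.3152] 0.6672958013385014
```

View pics/w7.png

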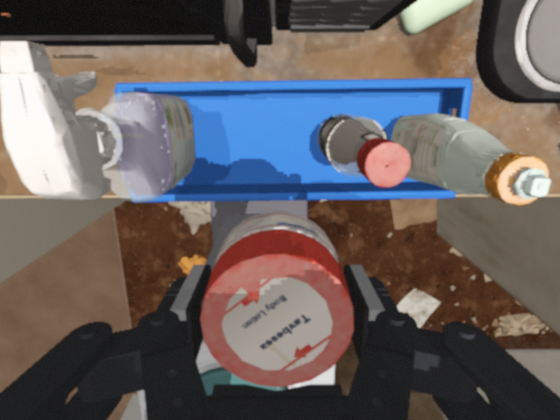

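The wrist view shows the tub held level, with free caddy floor from column 200 to 315. Lowering it in.

Request:
servo_tool --pt "0.04 0 -0.3 0 0 0 1" --pt "0.04 0 -0.6 0 0 0 1" --pt "0.04 0 -0.9 0 0 0 1" --pt "0.04 0 -1 0 0 0 1" --pt "0.04 0 -1 0 0 0 1"

```text
time: 33.85
tool_pos: [0.4316, -0.0661, 0.1623]
tcp_rot: [-3.139, -0.003, 0.012]
wrist_force: [-0.3, -0.3, 0.0]
width: 0.67
grip_force: 33.5
```

Request:
servo_tool --pt "0 0 -0.2 0 0 0 1" --pt "0 0 -0.4 0 0 0 1" --pt "0 0 -0.6 0 0 0 1" --pt "0 0 -0.75 0 0 0 1" --pt "0 0 -0.85 0 0 0 1" --pt "0 0 -0.9 0 0 0 1" --pt "0 0 -0.9 0 0 0 1" --pt "0 0 -0.9 0 0 0 1"

```text
time: 34.65
tool_pos: [0.436, -0.0685, 0.0324]
tcp_rot: [3.141, 0.001, 0.003]
wrist_force: [0.1, -0.3, -1.4]
width: 0.669
grip_force: 33.5
```

Down to contact, open partly, retreat.

Request:
servo_tool --pt "0 0 -0.03 0 0 0 1" --pt "0 0 -0.06 0 0 0 1" --pt "0 0 -0.065 0 0 0 1" --pt "0 0 -0.065 0 0 0 1" --pt "0 0 -0.065 0 0 0 0.25" --pt "0 0 -0.065 0 0 0 0.22" --pt "0 0 -0.065 0 0 0 0.22" --pt "0 0 0.05 0 0 0 0.22" --pt "0 0 0.3 0 0 0 0.22" --pt "0 0 0.6 0 0 0 0.22" --pt "0 0 0.95 0 0 0 0.22" --pt "0 0 0.95 0 0 0 0.22"

```text
time: 35.85
tool_pos: [0.4398, -0.0699, 0.1811]
tcp_rot: [3.138, -0.0, 0.021]
wrist_force: [1.5, 0.1, 0.2]
width: 0.782
grip_force: 0.0
```

Request:
servo_tool --pt "0 0 0.3 0 0 0 0" --pt "0 0 0.6 0 0 0 0" --pt "0 0 0.95 0 0 0 0" --pt "0 0 0.95 0 0 0 0"

```text
time: 36.25
tool_pos: [0.4383, -0.0695, 0.3235]
tcp_rot: [3.139, -0.0, 0.02]
wrist_force: [0.6, -1.0, 0.7]
width: 0.998
grip_force: 0.0
```

```bash
python3 - <<'E'
from h import *
s=bot.read_state();print(s['tool_pos'].round(4))
for n in('side','top','wrist'):
  bot.read_camera(n)
  for t in ('tub_mid','dark_a','teal_a','spray'):
    z={'tub_mid':.03,'spray':.005}.get(t,0)
    for m in mark(t,n)[:2]:print(n,t,m,onz(n,m[:2],z).round(3))
E
```

```text
[ 0.4383 -0.0695  0.3235]
side tub_mid (339.2, 249.0, 0.8) [ 0.445 -0.071  0.03 ]
side dark_a (185.9, 286.8, 0.93) [0.509 0.379 0.   ]
side dark_a (360.6, 245.8, 0.85) [ 0.452 -0.153  0.   ]
side teal_a (204.1, 301.4, 0.7) [0.443 0.346 0.   ]
side spray (291.6, 266.2, 0.61) [0.458 0.076 0.005]
side spray (297.7, 205.1, 0.54) [ 0.681 -0.047  0.005]
top tub_mid (321.5, 262.7, 0.51) [ 0.434 -0.072  0.03 ]
top dark_a (346.5, 256.5, 0.83) [ 0.458 -0.154  0.   ]
top dark_a (175.4, 241.9, 0.81) [0.517 0.382 0.   ]
top teal_a (184.6, 262.0, 0.68) [0.452 0.351 0.   ]
top teal_a (345.8, 254.3, 0.16) [ 0.465 -0.153  0.   ]
top spray (277.6, 252.7, 0.61) [0.474 0.061 0.005]
wrist tub_mid (275.1, 164.4, 0.66) [ 0.436 -0.067  0.03 ]
wrist dark_a (338.3, 142.1, 0.95) [ 0.459 -0.148  0.   ]
wrist spray (172.1, 133.3, 0.78) [0.471 0.062 0.005]
```

dark_a needs slightly more room, so I'll shift the tub about 16 mm to the left by gripping it low and sliding it.

Request:
servo_tool --pt "-0.01 0.02 -0.3 0 0 0 0.22" --pt "-0.01 0.02 -0.6 0 0 0 0.22" --pt "-0.01 0.02 -0.9 0 0 0 0.22" --pt "-0.01 0.02 -1 0 0 0 0.22" --pt "-0.01 0.02 -1 0 0 0 0.22"

```text
time: 37.5
tool_pos: [0.4304, -0.0651, 0.1629]
tcp_rot: [-3.14, 0.0, 0.011]
wrist_force: [-0.2, 0.0, 0.5]
width: 0.784
grip_force: 0.0
```

Request:
servo_tool --pt "0 0 -0.3 0 0 0 0.22" --pt "0 0 -0.6 0 0 0 0.22" --pt "0 0 -0.85 0 0 0 0.22" --pt "0 0 -0.95 0 0 0 0.22" --pt "0 0 -0.97 0 0 0 0.22" --pt "0 0 -0.97 0 0 0 1" --pt "0 0 -0.97 0 0 0 1" --pt "0 0 -0.97 0 0 0 1" --pt "0 0 -0.97 0 0 0 1" --newtons 25

```text
time: 38.4
tool_pos: [0.4342, -0.0659, 0.0219]
tcp_rot: [3.141, -0.0, 0.004]
wrist_force: [0.1, 0.0, -1.0]
width: 0.67
grip_force: 27.0
```

Request:
servo_tool --pt "0 0.03 0.005 0 0 0 1" --pt "-0.02 0.06 0.005 0 0 0 1" --pt "-0.04 0.09 0.005 0 0 0 1" --pt "-0.04 0.11 0.005 0 0 0 1" --pt "-0.04 0.11 0.005 0 0 0 0.22" --pt "-0.04 0.11 0.005 0 0 0 0.22" --pt "-0.04 0.11 0.1 0 0 0 0.22" --pt "-0.04 0.11 0.4 0 0 0 0.22" --pt "-0.04 0.11 0.7 0 0 0 0.22" --pt "-0.04 0.11 1 0 0 0 0.22" --pt "-0.04 0.11 1 0 0 0 0.22"

```text
time: 39.5
tool_pos: [0.4317, -0.0499, 0.1777]
tcp_rot: [3.139, -0.0, 0.02]
wrist_force: [1.3, -1.0, -0.1]
width: 0.779
grip_force: 0.0
```

Request:
servo_tool --pt "0 0 0.3 0 0 0.04 0" --pt "0 0 0.6 0 0 0.08 0" --pt "0 0 0.9 0 0 0.12 0" --pt "0 0.2 1 0 0 0.16 0" --pt "0 0.2 1 0 0 0.2 0" --pt "0 0.2 1 0 0 0.24 0" --pt "0 0.2 1 0 0 0.24 0"

```text
time: 40.2
tool_pos: [0.4266, -0.0189, 0.3198]
tcp_rot: [-2.92, -1.157, 0.002]
wrist_force: [-0.1, -0.3, -0.4]
width: 0.998
grip_force: 0.0
```

Request:
servo_tool --pt "0 0.1 0.3 0 0 0.04 0" --pt "0 0.3 0.5 0 0 0.08 0" --pt "0 0.5 0.5 0 0 0.12 0" --pt "0.1 0.7 0.5 0 0 0.16 0" --pt "0.2 0.8 0.5 0 0 0.2 0" --pt "0.2 0.9 0.5 0 0 0.24 0" --pt "0.2 1 0.5 0 0 0.26 0" --pt "0.2 1 0.5 0 0 0.26 0"

```text
time: 41.0
tool_pos: [0.4568, 0.132, 0.3943]
tcp_rot: [-2.221, -2.219, 0.003]
wrist_force: [-0.7, -0.2, 0.5]
width: 1.0
grip_force: 0.0
```

Request:
servo_tool --pt "0.1 0.3 0 0 0 0 0" --pt "0.1 0.6 0 0 0 0 0" --pt "0.1 0.9 0 0 0 0 0" --pt "0.1 0.9 0 0 0 0 0"

```text
time: 41.4
tool_pos: [0.4716, 0.2693, 0.3941]
tcp_rot: [-2.219, -2.22, 0.002]
wrist_force: [-0.4, -0.8, -0.9]
width: 0.998
grip_force: 0.0
```

```bash
python3 - <<'E'
from h import *
s=bot.read_state();print(s['q'].round(3),s['tool_pos'].round(4),s['tcp_rot'].round(3))
shot('wrist','w8.png')
for t in ('dark_a','teal_a','dark_a_mid','teal_a_mid'):
    z={'dark_a_mid':.102,'teal_a_mid':.0985}.get(t,0)
    for m in mark(t,'wrist')[:2]:print(t,m,onz('wrist',m[:2],z).round(3))
bot.read_camera('top')
for m in mark('tub_mid','top')[:1]: print(m,onz('top',m[:2],.03))
E
```

```text
[ 0.472 -0.044  1.651  0.002  1.537  0.471] [0.4716 0.2693 0.3941] [-2.219e+00 -2.220e+00  2.000e-03]
dark_a (304.1, 72.2, 0.9) [0.509 0.379 0.   ]
teal_a (252.3, 99.8, 0.73) [0.435 0.341 0.   ]
dark_a_mid (307.7, 67.2, 0.66) [0.507 0.376 0.102]
teal_a_mid (243.3, 99.4, 0.8) [0.432 0.341 0.099]
(313.5, 265.2, 0.67) [ 0.42728489 -0.04687824  0.03      ]
```

View pics/w8.png

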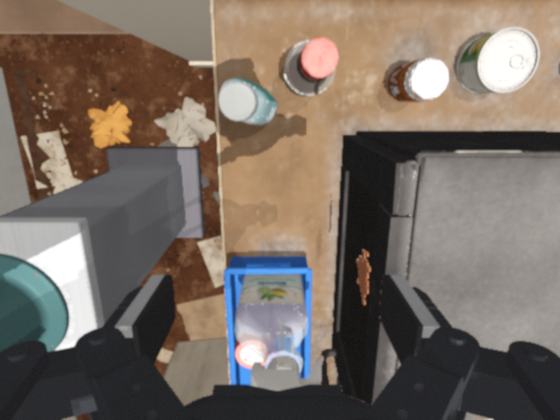

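The wrist view shows dark_a's cap at (319,58) and teal_a's cap at (239,101), both upright; the jar is at (422,80). Grasping dark_a.

Request:
servo_tool --pt "0.1 0.3 0 0 0 0 0" --pt "0.24 0.6 0 0 0 0 0" --pt "0.243 0.723 -0.2 0 0 0 0" --pt "0.243 0.723 -0.5 0 0 0 0" --pt "0.243 0.723 -0.8 0 0 0 0" --pt "0.243 0.723 -1 0 0 0 0" --pt "0.243 0.723 -1 0 0 0 0"

```text
time: 42.45
tool_pos: [0.5058, 0.3712, 0.2393]
tcp_rot: [-2.222, -2.218, 0.017]
wrist_force: [-1.0, 0.2, 0.7]
width: 0.999
grip_force: 0.0
```

Request:
servo_tool --pt "0 0 -0.2 0 0 0 0" --pt "0 0 -0.4 0 0 0 0" --pt "0 0 -0.48 0 0 0 0" --pt "0 0 -0.48 0 0 0 0.3" --pt "0 0 -0.48 0 0 0 1" --pt "0 0 -0.48 0 0 0 1" --pt "0 0 -0.48 0 0 0 1" --pt "0 0 -0.48 0 0 0 1" --pt "0 0 -0.48 0 0 0 1" --pt "0 0 -0.48 0 0 0 1" --newtons 60

```text
time: 43.45
tool_pos: [0.5098, 0.3753, 0.1765]
tcp_rot: [2.221, 2.221, 0.007]
wrist_force: [-1.0, -0.9, 6.2]
width: 0.385
grip_force: 60.4
```

Request:
servo_tool --pt "0 0 0.1 0 0 0 1" --pt "0 0 0.35 0 0 0 1" --pt "0 0 0.65 0 0 0 1" --pt "0 0 1 0 0 0 1" --pt "0 0 1 0 0 0 1" --newtons 80

```text
time: 43.95
tool_pos: [0.5117, 0.3763, 0.3341]
tcp_rot: [2.219, 2.219, 0.024]
wrist_force: [1.5, 1.5, -1.9]
width: 0.377
grip_force: 80.1
```

Request:
servo_tool --pt "0 0 0.3 0 0 0 1" --pt "0 0 0.6 0 0 0 1" --pt "0 0 0.95 0 0 0 1" --pt "0 0 0.95 0 0 0 1"

```text
time: 44.35
tool_pos: [0.5099, 0.3751, 0.4757]
tcp_rot: [2.22, 2.219, 0.021]
wrist_force: [0.4, 0.7, 0.4]
width: 0.379
grip_force: 80.6
```

Request:
servo_tool --pt "0 -0.1 0 0 0 0 1" --pt "0 -0.3 0 0 0 0 1" --pt "0 -0.55 0 0 0 0 1" --pt "0 -0.8 0 0 0 0 1" --pt "0 -1 0 0 0 0 1"

```text
time: 44.85
tool_pos: [0.5073, 0.2211, 0.4627]
tcp_rot: [-2.222, -2.219, 0.009]
wrist_force: [-0.0, 0.2, -1.6]
width: 0.378
grip_force: 80.3
```

Request:
servo_tool --pt "-0.05 -0.2 0 0 0 0 1" --pt "-0.1 -0.4 0 0 0 0 1" --pt "-0.15 -0.6 0 0 0 0 1" --pt "-0.18 -0.8 0 0 0 0 1" --pt "-0.18 -1 0 0 0 0 1"

```text
time: 45.35
tool_pos: [0.4794, 0.0722, 0.4631]
tcp_rot: [-2.22, -2.219, 0.007]
wrist_force: [0.8, 0.5, -2.7]
width: 0.379
grip_force: 80.4
```

Request:
servo_tool --pt "0 -0.2 0 0 0 0 1" --pt "0 -0.4 0 0 0 0 1" --pt "0 -0.6 0 0 0 0 1" --pt "0 -0.8 0 0 0 0 1" --pt "0 -0.95 0 0 0 0 1" --pt "0 -1 0 0 0 0 1" --pt "0 -1 0 0 0 0 1"

```text
time: 46.05
tool_pos: [0.4804, -0.0768, 0.4638]
tcp_rot: [-2.222, -2.216, 0.004]
wrist_force: [0.1, 0.9, -1.9]
width: 0.379
grip_force: 80.4
```

```bash
python3 - <<'E'
from h import *
s=bot.read_state();print(s['q'].round(3),s['tool_pos'].round(4),s['tcp_rot'].round(3),s['width'])
shot('wrist','w9.png');shot('side','s9.png')
for t,n in (('dark_a','side'),('dark_a_mid','side'),('dish_b','side')):print(t,mark(t,n)[:3])
G=s['tool_pos']+[0,0,.024]
for dz in(0,-.102,-.2): print(proj('side',G+[0,0,dz]).round(1))
im=cv2.imread('pics/s9.png')[80:290,230:460];im2=cv2.imread('pics/w9.png')[40:420,90:470]
cv2.imwrite('pics/c9.png',np.hstack([cv2.resize(im,(394,360)),cv2.resize(im2,(360,360))]))
E
```

```text
[-0.21  -0.15   1.624 -0.     1.672 -0.207] [ 0.4804 -0.0768  0.4638] [-2.222 -2.216  0.004] 0.3791981813535911
dark_a [(340.8, 175.6, 0.81), (360.6, 244.8, 0.76), (290.3, 181.5, 0.53)]
dark_a_mid [(349.0, 148.8, 0.86)]
dish_b [(335.8, 259.1, 0.69), (381.3, 235.2, 0.68)]
[355.  110.2]
[349.7 145.4]
[345.1 175.3]
```

View pics/c9.png

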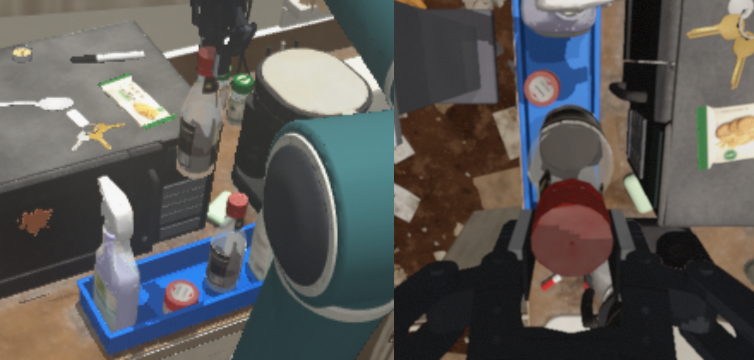

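dark_a is held nearly plumb. The tub (180,295) stands in front of and left of dark_b (228,260), which leaves room behind the tub. Lowering dark_a.

Request:
servo_tool --pt "0.01 -0.06 0 0 0 0 1" --pt "0.013 -0.15 0 0 0 0 1" --pt "0.013 -0.15 -0.2 0 0 0 1" --pt "0.013 -0.15 -0.5 0 0 0 1" --pt "0.013 -0.15 -0.8 0 0 0 1" --pt "0.013 -0.15 -1 0 0 0 1" --pt "0.013 -0.15 -1 0 0 0 1"

```text
time: 47.0
tool_pos: [0.4803, -0.0982, 0.3103]
tcp_rot: [-2.216, -2.214, 0.009]
wrist_force: [-1.3, 0.9, -2.7]
width: 0.376
grip_force: 80.4
```

Request:
servo_tool --pt "0 0 -0.15 0 0 0 1" --pt "0 0 -0.3 0 0 0 1" --pt "0 0 -0.45 0 0 0 1" --pt "0 0 -0.6 0 0 0 1" --pt "0 0 -0.72 0 0 0 1" --pt "0 0 -0.8 0 0 0 1" --pt "0 0 -0.8 0 0 0 1" --pt "0 0 -0.8 0 0 0 1"

```text
time: 47.8
tool_pos: [0.4846, -0.0987, 0.1977]
tcp_rot: [2.221, 2.22, 0.001]
wrist_force: [1.1, 0.2, -1.9]
width: 0.381
grip_force: 80.5
```

```bash
python3 - <<'E'
from h import *
s=bot.read_state();print(s['tool_pos'].round(4),s['wrist_force'])
for n in('side','top'):
    bot.read_camera(n)
    for t in('dark_a','tub_mid'):
        for m in mark(t,n)[:3]: print(n,t,m,onz(n,m[:2],.03 if t=='tub_mid' else .01).round(3))
E
```

```text
[ 0.4846 -0.0987  0.1977] [ 1.08510929  0.19924314 -1.9438362 ]
side dark_a (359.5, 246.6, 0.93) [ 0.444 -0.142  0.01 ]
side dark_a (340.1, 241.9, 0.79) [ 0.483 -0.097  0.01 ]
side tub_mid (333.9, 254.0, 0.78) [ 0.434 -0.048  0.03 ]
top dark_a (328.5, 248.5, 0.44) [ 0.483 -0.098  0.01 ]
top dark_a (183.3, 264.6, 0.22) [0.442 0.353 0.01 ]
top tub_mid (316.2, 265.5, 0.74) [ 0.426 -0.055  0.03 ]
```

Request:
servo_tool --pt "-0.03 0 -0.03 0 0 0 1" --pt "-0.03 0 -0.06 0 0 0 1" --pt "-0.03 0 -0.09 0 0 0 1" --pt "-0.03 0 -0.105 0 0 0 1" --pt "-0.03 0 -0.105 0 0 0 1" --pt "-0.03 0 -0.105 0 0 0 0.5" --pt "-0.03 0 -0.105 0 0 0 0.3" --pt "-0.03 0 -0.105 0 0 0 0.3" --pt "-0.03 0 0 0 0 0 0.3" --pt "-0.03 0 0.3 0 0 0 0.3" --pt "-0.03 0 0.6 0 0 0 0" --pt "-0.03 0 0.99 0 0 0 0" --pt "-0.03 0.3 0.99 0 0 0 0" --pt "-0.03 0.3 0.99 0 0 0 0"

```text
time: 49.5
tool_pos: [0.4806, -0.0503, 0.3483]
tcp_rot: [2.216, 2.222, 0.009]
wrist_force: [0.8, -0.4, -1.0]
width: 1.0
grip_force: 0.0
```

Request:
servo_tool --pt "-0.05 0.3 0.3 0 0 0 0" --pt "-0.1 0.6 0.4 0 0 0 0" --pt "-0.15 0.9 0.4 0 0 0 0" --pt "-0.15 1 0.4 0 0 0 0" --pt "-0.15 1 0.4 0 0 0 0"

```text
time: 50.0
tool_pos: [0.4561, 0.099, 0.4041]
tcp_rot: [-2.216, -2.226, 0.0]
wrist_force: [-0.2, -0.3, -0.2]
width: 0.997
grip_force: 0.0
```

```bash
python3 - <<'E'
from h import *
s=bot.read_state();print(s['q'].round(3),s['tool_pos'].round(4))
shot('side','s10.png');im=cv2.imread('pics/s10.png')[150:310,170:400];cv2.imwrite('pics/s10c.png',cv2.resize(im,None,fx=3.4,fy=3.4))
shot('wrist','w10.png')
for n in('side','wrist'):
  for t in('dark_a','teal_a'):
    for m in mark(t,n)[:3]: print(n,t,m,onz(n,m[:2],.005).round(3))
E
```

```text
[ 1.600e-01 -1.970e-01  1.769e+00  1.000e-03  1.570e+00  1.560e-01] [0.4561 0.099  0.4041]
side dark_a (341.8, 243.4, 0.87) [ 0.479 -0.102  0.005]
side dark_a (359.4, 245.7, 0.79) [ 0.45  -0.147  0.005]
side teal_a (206.5, 304.0, 0.97) [0.429 0.343 0.005]
wrist dark_a (277.1, 295.7, 0.78) [ 0.455 -0.152  0.005]
wrist dark_a (291.3, 262.9, 0.7) [ 0.479 -0.09   0.005]
```

View pics/s10c.png

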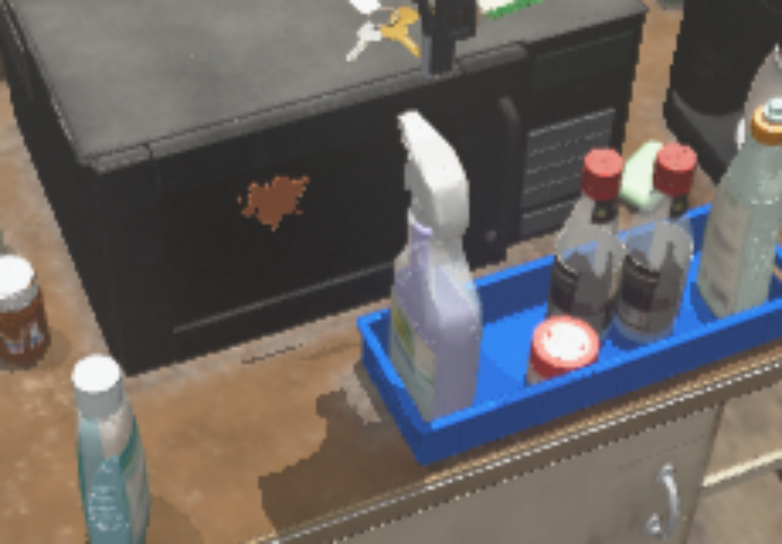

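The crop shows dark_a standing upright between dark_b and the tub, all inside the caddy; teal_a is at (110,450). I'll fit teal_a's yaw from its silhouette while approaching.

Request:
servo_tool --pt "-0.05 0.3 0 0 0 0 0" --pt "-0.1 0.6 0 0 0 0 0" --pt "-0.15 0.93 0 0 0 0 0" --pt "-0.15 0.93 0 0 0 0 0" --pt "-0.15 0.93 0 0 0 0 0"

```text
time: 50.8
tool_pos: [0.4341, 0.2363, 0.4042]
tcp_rot: [2.22, 2.223, -0.002]
wrist_force: [-0.0, 0.2, 0.5]
width: 1.001
grip_force: 0.0
```

```bash
cat > yaw.py <<'E'
from h import *
print(bot.read_state()['tool_pos'].round(4))
ms={}
for n in('wrist','side','top'):
    im=bot.read_camera(n); cv2.imwrite(f'pics/y_{n}.png',im[:,:,::-1])
    r=[m for m in bot.trace('teal_a',n)]
    # nearest to expected position
    e=proj(n,[.434,.341,.1])
    for m in r:
        b=np.array(m['box'])*[560,420,560,420]
        if b[0]-15<e[0]<b[2]+15 and b[1]-15<e[1]<b[3]+15: ms[n]=m['mask'];print(n,b.round(),m['score']);break
P={n:cam(n) for n in ms}
def pj(n,X):
    f,cx,cy,R,t=P[n];p=X@R.T+t;return np.c_[cx+f*p[:,0]/p[:,2],cy+f*p[:,1]/p[:,2]]
a=np.linspace(0,2*np.pi,40);res=[]
for yaw in range(0,180,10):
  c,s=np.cos(np.radians(yaw)),np.sin(np.radians(yaw))
  for x in np.arange(.425,.446,.005):
    for y in np.arange(.331,.354,.005):
      sc=0
      for n,m in ms.items():
        M=np.zeros((420,560),np.uint8)
        for z0,z1,rx,ry in((0,.14,.0225,.036),(.13,.165,.018,.022),(.167,.197,.018,.018)):
            E=np.c_[rx*np.cos(a),ry*np.sin(a)]@np.array([[c,s],[-s,c]])+[x,y]
            pts=np.vstack([np.c_[E,np.full(40,z)] for z in(z0,z1)])
            cv2.fillConvexPoly(M,cv2.convexHull(pj(n,pts).round().astype(np.int32)),1)
        M=M>0;sc+=(M&m).sum()/(M|m).sum()
      res.append((sc/len(ms),yaw,round(x,3),round(y,3)))
res.sort(reverse=True)
best={}
for r in res: best.setdefault(r[1],r)
for r in best.values(): print(r)
E
python3 yaw.py
```

```text
[0.4341 0.2363 0.4042]
wrist [249.  44. 305.  97.] 0.87
side [191. 254. 209. 315.] 0.55
top [177. 247. 195. 271.] 0.51
(np.float64(0.6340564258832776), 60, np.float64(0.43), np.float64(0.346))
(np.float64(0.6284897648327871), 70, np.float64(0.435), np.float64(0.341))
(np.float64(0.6225324149185906), 50, np.float64(0.435), np.float64(0.341))
(np.float64(0.6168568888693131), 80, np.float64(0.435), np.float64(0.341))
(np.float64(0.6127668222128698), 40, np.float64(0.435), np.float64(0.341))
(np.float64(0.6073703082912228), 90, np.float64(0.435), np.float64(0.341))
(np.float64(0.5969425780326663), 100, np.float64(0.44), np.float64(0.346))
(np.float64(0.5886034181766711), 30, np.float64(0.435), np.float64(0.341))
(np.float64(0.580313734917358), 110, np.float64(0.435), np.float64(0.341))
(np.float64(0.5625734964539013), 20, np.float64(0.435), np.float64(0.341))
(np.float64(0.5620895609694911), 120, np.float64(0.435), np.float64(0.341))
(np.float64(0.5506060827898707), 130, np.float64(0.435), np.float64(0.341))
(np.float64(0.5433030304645864), 10, np.float64(0.435), np.float64(0.341))
(np.float64(0.5394913978306018), 140, np.float64(0.435), np.float64(0.341))
(np.float64(0.5320601507592416), 0, np.float64(0.43), np.float64(0.341))
(np.float64(0.5282651691603142), 150, np.float64(0.435), np.float64(0.341))
(np.float64(0.5252270475092112), 170, np.float64(0.43), np.float64(0.341))
(np.float64(0.523646073348514), 160, np.float64(0.435), np.float64(0.341))
```

```bash
python3 - <<'E'
from h import *
f,cx,cy,R,t=cam('wrist')
im=cv2.imread('pics/y_wrist.png');hsv=cv2.cvtColor(im,cv2.COLOR_BGR2HSV)
sub=hsv[35:110,235:320]
teal=(hsv[...,0]>80)&(hsv[...,0]<105)&(hsv[...,1]>60); pale=(hsv[...,1]<45)&(hsv[...,2]>150)
box=np.zeros((420,560),bool);box[38:104,242:312]=1
m=((teal|pale)&box).astype(np.uint8);n,l,st,_=cv2.connectedComponentsWithStats(m);m=l==1+st[1:,4].argmax()
for r in range(40,104,3): print(r,''.join('P' if pale[r,c] and m[r,c] else 'T' if m[r,c] else '.' for c in range(240,316,2)))
def pj(X): p=X@R.T+t;return np.c_[cx+f*p[:,0]/p[:,2],cy+f*p[:,1]/p[:,2]]
a=np.linspace(0,2*np.pi,40);best={}
for yaw in range(0,180,10):
  c,s=np.cos(np.radians(yaw)),np.sin(np.radians(yaw))
  for x in np.arange(.425,.446,.003):
    for y in np.arange(.331,.354,.003):
        M=np.zeros((420,560),np.uint8)
        for z0,z1,rx,ry in((0,.13,.0225,.036),(.13,.165,.018,.02),(.167,.197,.018,.018)):
            E=np.c_[rx*np.cos(a),ry*np.sin(a)]@np.array([[c,s],[-s,c]])+[x,y]
            cv2.fillConvexPoly(M,cv2.convexHull(pj(np.vstack([np.c_[E,np.full(40,z)] for z in(z0,z1)])).round().astype(np.int32)),1)
        M=M>0;sc=(M&m).sum()/(M|m).sum()
        if sc>best.get(yaw,(0,))[0]:best[yaw]=(round(sc,3),round(x,3),round(y,3))
print(best)
E
```

```text
40 ......................................
43 ................PPPPPP................
46 .............PPPPPPPPPPPP.............
49 ..........PPPPPPPPPPPPPPPP............
52 ........P.PPPPPPPPPPPPPPPPP...........
55 .......P.PPPPPPPPPPPPPPPPPPP..........
58 ......PPPPPPPPPPPPPPPPPPPPPPP.........
61 ........PPPPPPPPPPPPPPPPPPPPPP........
64 ........PPPPPPPPPPPPPPPPPPPPPPP.......
67 ........PPPPPPPPPPPPPPPPPPPPPPP.......
70 ........PPPPPPPPPPPPPPPPPPPPPPP.......
73 .........P.PPPPPPPPPPPPPPPPPPPP.......
76 ............PPPPPPPPPPPPPPPPPP........
79 ..............PPPPPPPPPPPPPPP..PP.....
82 ................PPPPPP..PPPP..PPP.....
85 .....................PPPPPP...PP......
88 ......................PPPP....P.......
91 .............................P........
94 ......................................
97 ......................................
100 ......................................
103 ......................................
{0: (np.float64(0.585), np.float64(0.434), np.float64(0.343)), 10: (np.float64(0.601), np.float64(0.437), np.float64(0.34)), 20: (np.float64(0.626), np.float64(0.437), np.flo
[... 263 characters left out ...]
70: (np.float64(0.637), np.float64(0.434), np.float64(0.343)), 80: (np.float64(0.625), np.float64(0.434), np.float64(0.343)), 90: (np.float64(0.614), np.float64(0.434), np.float64(0.343)), 100: (np.float64(0.602), np.float64(0.434), np.float64(0.343)), 110: (np.float64(0.591), np.float64(0.431), np.float64(0.343)), 120: (np.float64(0.589), np.float64(0.434), np.float64(0.343)), 130: (np.float64(0.589), np.float64(0.434), np.float64(0.343)), 140: (np.float64(0.583), np.float64(0.434), np.float64(0.343)), 150: (np.float64(0.584), np.float64(0.434), np.float64(0.343)), 160: (np.float64(0.585), np.float64(0.434), np.float64(0.343)), 170: (np.float64(0.581), np.float64(0.434), np.float64(0.343))}
```

```bash
python3 - <<'E'
import cv2,numpy as np
im=cv2.imread('pics/y_wrist.png');hsv=cv2.cvtColor(im,cv2.COLOR_BGR2HSV).astype(int)
H,S,V=hsv[...,0],hsv[...,1],hsv[...,2]
for r in range(36,118,3):
  print(r,''.join('#' if S[r,c]<45 and V[r,c]>140 else 'T' if 70<H[r,c]<115 and S[r,c]>30 else 'w' if S[r,c]<60 else '.' for c in range(236,330,2)))
E
```

```text
36 w#.............................................
39 w#.............................................
42 ww..................ww.........................
45 ww............w###########.....................
48 ww..........w###############...................
51 ##w.......w##################..................
54 w#w......w####################.................
57 .ww.....w######################................
60 ........########################...............
63 .......w#T#######################..............
66 .......wT########################w.............
69 .......wTT#######################w.............
72 .......wTT#######################w.............
75 ........TTTTT###################TT#............
78 .........TTTTTw#################T##............
81 ..........wTTTTww##################............
84 ..w.........wwTTT#w#www######TTT##.............
87 ..w...........wwTTTTTTT#####TTT###.............
90 ..w..............wwTTTTT##TTT#T##..............
93 ..w.................wwwTTTTTTTT#...............
96 ..w....................wwwwwww.................
99 ..w............................................
102 ..w............................................
105 ..w............................................
108 ..w............................................
111 ...............................................
114 ...............................................
117 ...............................................
```

The silhouette shows teal_a's long axis about 37° off x, so I'll turn it by that in transit. Grasping its cap.

Request:
servo_tool --pt "0 0.3 0 0 0 0 0" --pt "0 0.6 0 0 0 0 0" --pt "0 0.703 -0.2 0 0 0 0" --pt "0 0.703 -0.5 0 0 0 0" --pt "0 0.703 -0.8 0 0 0 0" --pt "0 0.703 -1 0 0 0 0" --pt "0 0.703 -1 0 0 0 0"

```text
time: 51.8
tool_pos: [0.4314, 0.3388, 0.2488]
tcp_rot: [-2.222, -2.219, 0.017]
wrist_force: [0.1, -0.2, 0.0]
width: 0.993
grip_force: 0.0
```

Request:
servo_tool --pt "0 0 -0.2 0 0 0 0" --pt "0 0 -0.4 0 0 0 0" --pt "0 0 -0.587 0 0 0 0" --pt "0 0 -0.587 0 0 0 0" --pt "0 0 -0.587 0 0 0 0.3" --pt "0 0 -0.587 0 0 0 1" --pt "0 0 -0.587 0 0 0 1" --pt "0 0 -0.587 0 0 0 1" --pt "0 0 -0.587 0 0 0 1" --pt "0 0 -0.587 0 0 0 1" --pt "0 0 -0.587 0 0 0 1" --newtons 70

```text
time: 52.9
tool_pos: [0.4352, 0.3428, 0.1692]
tcp_rot: [2.221, 2.221, 0.006]
wrist_force: [-0.4, 0.5, 5.0]
width: 0.394
grip_force: 69.8
```

Request:
servo_tool --pt "0 0 0.1 0 0 0 1" --pt "0 0 0.35 0 0 0 1" --pt "0 0 0.65 0 0 0 1" --pt "0 0 1 0 0 0 1" --pt "0 0 1 0 0 0 1" --newtons 80

```text
time: 53.4
tool_pos: [0.4372, 0.344, 0.3267]
tcp_rot: [2.22, 2.219, 0.024]
wrist_force: [1.1, 0.8, -0.6]
width: 0.397
grip_force: 80.0
```

Request:
servo_tool --pt "0 0 0.3 0 0 0.03 1" --pt "0 0 0.6 0 0 0.06 1" --pt "0 0 0.9 0 0 0.09 1" --pt "0 0 0.9 0 0 0.13 1" --pt "0 -0.1 0.9 0 0 0.17 1" --pt "0 -0.25 0.9 0 0 0.205 1" --pt "0 -0.45 0.9 0 0 0.205 1" --pt "0 -0.65 0.9 0 0 0.205 1" --pt "0 -0.85 0.9 0 0 0.205 1"

```text
time: 54.3
tool_pos: [0.4335, 0.213, 0.4516]
tcp_rot: [-1.404, -2.81, 0.001]
wrist_force: [1.4, -0.2, -1.7]
width: 0.394
grip_force: 80.3
```

Request:
servo_tool --pt "0.05 -0.2 0 0 0 0 1" --pt "0.1 -0.4 0 0 0 0 1" --pt "0.15 -0.6 0 0 0 0 1" --pt "0.2 -0.8 0 0 0 0 1" --pt "0.23 -0.9 0 0 0 0 1"

```text
time: 54.8
tool_pos: [0.4684, 0.077, 0.4517]
tcp_rot: [1.407, 2.809, -0.002]
wrist_force: [-0.6, 0.4, -0.1]
width: 0.39
grip_force: 80.3
```

Request:
servo_tool --pt "0 -0.15 0 0 0 0 1" --pt "0 -0.3 0 0 0 0 1" --pt "0 -0.45 0 0 0 0 1" --pt "0 -0.54 0 0 0 0 1" --pt "0 -0.54 0 0 0 0 1" --pt "0 -0.54 0 0 0 0 1"

```text
time: 55.4
tool_pos: [0.4684, -0.0014, 0.4516]
tcp_rot: [-1.405, -2.809, -0.001]
wrist_force: [0.2, 0.4, -2.2]
width: 0.393
grip_force: 80.2
```

```bash
python3 - <<'E'
from h import *
s=bot.read_state();print(s['q'].round(3),s['tool_pos'].round(4),s['tcp_rot'].round(3),s['width'])
T=s['tool_pos']
for n in('side','top'):
    shot(n,n+'11.png')
    for t in('teal_a','teal_a_mid','tub_mid'):
        for m in mark(t,n)[:2]: print(n,t,m,onz(n,m[:2],{'teal_a':T[2]-.169,'tub_mid':.03}.get(t,T[2]-.0705)).round(3))
im=cv2.imread('pics/side11.png');hsv=cv2.cvtColor(im,cv2.COLOR_BGR2HSV).astype(int)
p=proj('side',T+[0,0,-.08]).round().astype(int);print(p)
for r in range(p[1]-35,p[1]+50,4):
  print(r,''.join('#' if hsv[r,c,1]<50 and hsv[r,c,2]>130 else 'T' if 75<hsv[r,c,0]<112 and hsv[r,c,1]>50 and hsv[r,c,2]>60 else '.' for c in range(p[0]-25,p[0]+30)))
E
```

```text
[-5.700e-02 -1.900e-01  1.679e+00  1.000e-03  1.652e+00 -7.000e-01] [ 0.4684 -0.0014  0.4516] [-1.405e+00 -2.809e+00 -1.000e-03] 0.39338664073235025
side teal_a (322.0, 191.4, 0.88) [0.453 0.004 0.283]
side teal_a_mid (325.8, 160.9, 0.7) [0.454 0.003 0.381]
side tub_mid (335.0, 253.0, 0.84) [ 0.436 -0.052  0.03 ]
top teal_a (300.5, 227.2, 0.66) [0.477 0.006 0.283]
top teal_a_mid (305.7, 218.6, 0.79) [ 0.469 -0.     0.381]
[324 160]
125 ....####..............#############..................#.
129 ############..........############....................#
133 #.########..#####...##############.....................
137 #################################.....#####............
141 #########.........###############################......
145 ###########............##############################..
149 ###############TTTT.##################################.
153 ............##.TTTTT..TT.###########..###.###..........
157 .#####........TTTTTTTTTTTTTTT########..................
161 .....########TTTTTTTTTTTTTTTT########..................
165 .............TTTTTTTTTTTTTTT.....#####.................
169 ............TTTTTTTTTTTTTTTT.########..................
173 ............TTTTTTTTTTTTTTTT###T####...................
177 ............TT..TTTTTTTTTTTTTTTTTT##...................
181 ............TTTTT...TTTTTTTTTTTTTTTT...................
185 .............TTT..........TTTTTTTTTT...................
189 ................TTTT.....TTTTTTTTTT....................
193 ####................TTTTTTTTTTTTTT.....................
197 ######......................#..........................
201 ########..............................................#
205 #########.............................................#
209 #########................................#####.........
```

The measured width (24 px, about 52 mm) matches the long axis lying along x. Lowering teal_a.

Request:
servo_tool --pt "0.02 -0.02 -0.2 0 0 0 1" --pt "0.02 -0.02 -0.5 0 0 0 1" --pt "0.02 -0.02 -0.8 0 0 0 1" --pt "0.02 -0.02 -1 0 0 0 1" --pt "0.02 -0.02 -1 0 0 0 1"

```text
time: 56.3
tool_pos: [0.4681, -0.0044, 0.296]
tcp_rot: [-1.4, -2.802, 0.006]
wrist_force: [-0.7, -0.0, -2.3]
width: 0.395
grip_force: 80.2
```

Request:
servo_tool --pt "0 0 -0.15 0 0 0 1" --pt "0 0 -0.3 0 0 0 1" --pt "0 0 -0.45 0 0 0 1" --pt "0 0 -0.6 0 0 0 1" --pt "0 0 -0.7 0 0 0 1" --pt "0 0 -0.76 0 0 0 1" --pt "0 0 -0.76 0 0 0 1" --pt "0 0 -0.76 0 0 0 1"

```text
time: 57.1
tool_pos: [0.4724, -0.0049, 0.1888]
tcp_rot: [1.404, 2.809, 0.001]
wrist_force: [0.3, -0.2, -0.1]
width: 0.395
grip_force: 80.3
```

```bash
python3 - <<'E'
from h import *
s=bot.read_state();print(s['tool_pos'].round(4),s['wrist_force'])
for n in('side','top'):
    bot.read_camera(n)
    for t in('teal_a','spray','tub_mid','dark_a'):
        for m in mark(t,n)[:2]: print(n,t,m,onz(n,m[:2],.03 if t=='tub_mid' else .01).round(3))
E
```

```text
[ 0.4724 -0.0049  0.1888] [ 0.30619838 -0.17444332 -0.06977184]
side teal_a (315.1, 249.5, 0.71) [ 0.485 -0.013  0.01 ]
side teal_a (363.4, 219.8, 0.5) [ 0.536 -0.21   0.01 ]
side spray (291.2, 263.0, 0.77) [0.466 0.074 0.01 ]
side spray (318.2, 232.4, 0.33) [ 0.543 -0.053  0.01 ]
side tub_mid (329.8, 253.0, 0.81) [ 0.442 -0.038  0.03 ]
side tub_mid (320.4, 227.5, 0.31) [ 0.543 -0.059  0.03 ]
side dark_a (360.8, 243.5, 0.76) [ 0.453 -0.152  0.01 ]
side dark_a (338.9, 244.8, 0.64) [ 0.474 -0.088  0.01 ]
top teal_a (296.2, 249.5, 0.43) [0.482 0.003 0.01 ]
top teal_a (370.7, 254.7, 0.38) [ 0.46  -0.228  0.01 ]
top spray (277.4, 252.7, 0.7) [0.473 0.062 0.01 ]
top dark_a (347.2, 253.7, 0.8) [ 0.465 -0.155  0.01 ]
top dark_a (328.1, 248.4, 0.64) [ 0.483 -0.097  0.01 ]
```

Request:
servo_tool --pt "-0.02 0.015 -0.03 0 0 0 1" --pt "-0.02 0.015 -0.06 0 0 0 1" --pt "-0.02 0.015 -0.06 0 0 0 1"

```text
time: 57.9
tool_pos: [0.4675, -0.0024, 0.1774]
tcp_rot: [-1.403, -2.808, 0.002]
wrist_force: [-0.4, -0.5, -1.4]
width: 0.396
grip_force: 80.3
```

Request:
servo_tool --pt "0 0 -0.02 0 0 0 1" --pt "0 0 -0.037 0 0 0 1" --pt "0 0 -0.037 0 0 0 1" --pt "0 0 -0.037 0 0 0 1"

```text
time: 58.3
tool_pos: [0.4691, -0.0028, 0.1743]
tcp_rot: [1.404, 2.809, -0.0]
wrist_force: [-1.4, -0.4, 5.2]
width: 0.391
grip_force: 81.1
```

Request:
servo_tool --pt "0 0 0.008 0 0 0 0.5" --pt "0 0 0.008 0 0 0 0.35" --pt "0 0 0.008 0 0 0 0.35" --pt "0 0 0.1 0 0 0 0.35" --pt "0 0 0.4 0 0 0 0.35" --pt "0 0 0.7 0 0 0 0.35" --pt "0 0 1 0 0 0 0.3" --pt "0 0 1 0 0 0 0"

```text
time: 59.1
tool_pos: [0.4724, -0.0027, 0.3323]
tcp_rot: [1.398, 2.798, 0.009]
wrist_force: [1.4, 0.3, 0.5]
width: 0.853
grip_force: 0.0
```

Request:
servo_tool --pt "-0.2 0.3 0.3 0 0 0 0" --pt "-0.3 0.6 0.5 0 0 0 0" --pt "-0.3 0.9 0.5 0 0 0 0" --pt "-0.3 1 0.5 0 0 0 0" --pt "-0.3 1 0.5 0 0 0 0"

```text
time: 59.6
tool_pos: [0.4232, 0.1507, 0.3998]
tcp_rot: [1.397, 2.813, 0.005]
wrist_force: [-0.4, -0.1, -0.9]
width: 1.001
grip_force: 0.0
```

```bash
python3 - <<'E'
from h import *
s=bot.read_state();print(s['tool_pos'].round(4))
K=[('teal_a',.005),('teal_a_mid',.1035),('spray',.005),('spray_head',.243),('tub_mid',.03),('dark_a',.005),('dark_a_mid',.107),('dish_b',.005),('dish_b_mid',.1245),('soap_mid',.013),('jar_mid',.045)]
for n in('side','top','wrist'):
    shot(n,n+'12.png')
    for t,z in K:
        print(n,t,[(m[2],onz(n,m[:2],z).round(3)[:2].tolist()) for m in mark(t,n)[:2]])
E
```

```text
[0.4232 0.1507 0.3998]
side teal_a [(0.66, [0.469, -0.011]), (0.49, [0.457, -0.084])]
side teal_a_mid [(0.7, [0.458, -0.008])]
side spray [(0.77, [0.465, 0.073])]
side spray_head [(0.74, [0.472, 0.066])]
side tub_mid [(0.75, [0.426, -0.039]), (0.43, [0.531, -0.294])]
side dark_a [(0.75, [0.452, -0.148]), (0.62, [0.478, -0.091])]
side dark_a_mid [(0.57, [0.46, -0.092]), (0.33, [0.385, -0.008])]
side dish_b [(0.66, [0.446, -0.222]), (0.5, [0.679, 0.367])]
side dish_b_mid [(0.69, [0.456, -0.235])]
side soap_mid [(0.42, [0.603, -0.234])]
side jar_mid [(0.68, [0.42, -0.055]), (0.66, [0.644, 0.37])]
top teal_a [(0.74, [0.469, 0.005]), (0.49, [0.472, -0.256])]
top teal_a_mid [(0.76, [0.471, 0.003])]
top spray [(0.59, [0.475, 0.062]), (0.25, [0.429, -0.061])]
top spray_head [(0.55, [0.471, 0.067])]
top tub_mid [(0.74, [0.423, -0.053]), (0.19, [0.663, 0.38])]
top dark_a [(0.59, [0.491, -0.092]), (0.59, [0.461, -0.144])]
top dark_a_mid [(0.82, [0.487, -0.092]), (0.7, [0.454, -0.085])]
top dish_b [(0.64, [0.453, -0.233])]
top dish_b_mid [(0.63, [0.457, -0.22])]
top soap_mid [(0.96, [0.615, -0.248])]
top jar_mid [(0.72, [0.653, 0.377]), (0.37, [0.605, 0.054])]
wrist teal_a [(0.94, [0.463, -0.004])]
wrist teal_a_mid [(0.78, [0.466, -0.003]), (0.64, [0.52, -0.008])]
wrist spray [(0.65, [0.471, 0.053])]
wrist spray_head [(0.82, [0.476, 0.06])]
wrist tub_mid [(0.93, [0.43, -0.044])]
wrist dark_a [(0.95, [0.478, -0.089]), (0.9, [0.461, -0.157])]
wrist dark_a_mid [(0.77, [0.472, -0.088])]
wrist dish_b [(0.44, [0.475, -0.087])]
wrist dish_b_mid [(0.17, [0.439, -0.015])]
wrist soap_mid [(0.61, [0.495, -0.152]), (0.57, [0.615, -0.25])]
wrist jar_mid [(0.78, [0.651, 0.373])]
```

All bases and midpoints line up, so everything is upright and inside the caddy, and the soap and jar are unmoved. Handing in.

```bash
python3 -c "
from workcell import bot
print(bot.finish_job())"
```

```text
the job is handed in; nothing more can be done
None
```

The job is handed in: the nozzle stayed on the splash from about 10 cm for over five seconds, and afterwards the tub, both front bottles (teal and vinegar) and the spray bottle were stood in the caddy, apparently upright, by the last camera measurements. While being slid, the vinegar bottle already in the caddy leaned about 11°, so I raised it a few millimetres and set it straight.

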